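Seat a peeler roller in its V cradle and clamp it

ROBOT

A 6-joint arm with a two-finger parallel gripper is mounted at the origin on the work surface. World frame = base frame: x ahead of the robot, y to its left, z up, the work surface at z = 0. Lengths are in m, angles in rad, forces in N, time in s.
With the tool pointing down it reaches from about 0.35 to 0.975 m from the base axis. Payload 4.9 kg.
Tool frame: the origin (TCP) lies on the mounting face of the last link; the fingertips stand 173 mm ahead of it and the grasp point (between the pads) lies 155 mm ahead of it; x points along the fingers, z is the direction in which the jaws open and shut, and the axes are right-handed (so a half turn about x gives the same grasp; the last joint's range is limited). The gripper opens to 85 mm and grips with 20 to 120 N. Pads are 22 mm wide; open, the fingers measure 114 mm over their backs; the gripper's body (76 mm by 85 mm) begins 54 mm behind the grasp point. The pads swing forward as they close: fully open they stand 13 mm farther back than shut.
Start: joints at [1.163, 0.053, 1.613, -0, 1.476, -0.119], TCP at [0.178, 0.599, 0.405] pointing down, gripper open.
Joint ranges: [-3.01, 3.01], [-1.01, 2.22], [0.06, 2.58], [-1.02, 4.17], [0.09, 2.62], [-3.14, 3.14]. Speed limits (rad/s): [2.57, 2.57, 3.14, 3.14, 3.14, 3.14].

INTERFACE

Orientations are given as a rotation vector (axis times angle).
In Python, from station import get_obs, get_image, get_calibration, finish_job, look_for, masks_of, tip_of gives the robot as it stands.
- The arm moves only by the tool carry_out, never from a script. Its argument "increments" is a list of rows, each a list of 3 entries, a list of its own where there are three numbers: the turn, a rotation vector about the world's x, y, z in units of 0.1 rad (1.0 is 0.1 rad), then the shift along the world's x, y, z in units of 20 mm (1.0 is 20 mm), then the opening, from 0 (shut) to 1 (fully open). A call has 1 to 8 rows; each row shifts and turns the pose as measured when the row begins; what a row does not reach is not made up. A row lasts 1/10 s, in which the tool goes at most 50 mm and 8.59 degrees, less where a joint would pass 70% of its speed; a pose out of reach is approached as far as the arm can. A call with a number of a shift or a turn outside -1 to 1 is refused whole. A call with a gripper value outside its range is refused whole. The fingers move at their own pace and stop on an object; "squeeze" is the grip in N (left out, the last holds). Time passes only in rows, so rows that do not move let the fingers close. It gives the time, the measured TCP pose, the force and the opening at its end, in the units of the state.
- get_obs(): the state, without advancing time (a new reading comes with each control period).
- get_image(name): name is "scene" or "top" or "wrist"; returns (picture, depth): 480x640x3 uint8, blue, green, red; 480x640 float32, m along the optical axis (not along the pixel's ray), 0 where there is no reading.
- get_calibration(name): a dict with "fx", "fy", "cx", "cy" (pixels), "position" and "orientation" of the camera in the world. Camera axes: x right, y down, z forward; pixel columns grow to the right and rows downward; lengths in m; the calibration is good to about 2 mm. A picture is of the moment at which its call begins: read the wrist's pose just before it. get_calibration takes no time and is no camera call; for the wrist camera it gives the pose at the moment of the call.
- finish_job(): hands the job in, once; it reports no verdict.
Trained networks look in the newest picture that a camera, given by its name, has taken for a name from the list of things; names that differ only in an ending like _2 or _b are one class to them, and where a whole thing is asked for, a point or a joint stands for the part that bears it (a point fixed in the world has none). Each returns a list of dicts, best first, with "p" (0 to 1); they miss things now and then, are a little off and sometimes report something else, mostly with a low value. They report only what shows in the picture. A call takes as long as a camera call. They do not tell look-alikes from the thing itself.
- look_for(camera, query): "centre" ([column, row] in pixels, amid what is visible of it).
- masks_of(camera, query): "region" (480x640 bool, what is visible of it) and "centre" ([column, row] in pixels, amid what is visible of it).
- tip_of(camera, query): "centre" ([column, row] in pixels: a listed point, or the origin of a listed thing).
The state is a dict: "t": time; "q": joint angles; "dq": joint speeds; "effort": joint torques, N m; "tool_pos": TCP position; "tool_rot": TCP orientation; "contact_force": force on the tool from outside, world axes, zero at the start; "wrist_torque": the same for the moment, N m; "opening": finger opening in m.
Only numpy, scipy, OpenCV 4.12 (cv2) and the standard library are available. Lean on these libraries where they do the work, as an engineer would, in place of code of your own. Each camera call takes 0.05 s, during which the arm holds its last target.

TASK

Take the blue peeling roller off its grey drying rest and lower it gently into the two white V saddles of the service cradle, just clear of the brass end stop, so that it centres itself. Then slide it along the V until you feel its end come up firmly against the stop, and swing the red-handled clamp over and press it down snugly onto the roller's steel end. Use only light hand force throughout (never over 25 N), leave the stop's setting and the other things alone, and let go at the end.

Things in the scene. Friction and masses are not known exactly. Their poses are not given: they have to be found in the camera images.
- cradle: Fixed service cradle, aluminium base plate 170 (x) x 235 (y) x 10 mm. Origin on the table below the middle of the saddles; y along the V, z up. Two white 90-degree V saddles, 64 wide, 20 thick, at y = -70 and +70; apex at z = 55, mouth 48 wide at z = 79. A seated roller's axis is at x = 0, z = 75. Between the saddles only the base plate. The -y end is open: the roller's end can be pushed there.
- stop_bracket (a point): Top middle of the fixed dark bracket at the cradle's +y end (cradle y = 124, z = 95; 50 x 12 mm). It carries the brass stop screw on the seated roller's axis line, pointing to -y. Its 18 mm wide sprung tip (gives 1 mm per 8 N) stands at cradle y = 89 to 99 mm, set differently each time and not reported: find it by touch or sight.
- clamp_hinge (a point): Hinge axis of the clamp, parallel to the cradle's y axis; cradle x = 65, y = -70, z = 103.
- roller: The peeling roller, loose, 0.35 to 0.7 kg, starts lying level on the drying rest. Its own y axis is the roller's axis (either way round is fine). Origin as roller_mid. Sliding it along the V takes about 2 to 7 N.
- roller_mid (a point): Centre of the roller, on its axis. Blue plastic body 46 mm in diameter, 90 long in the middle; a steel journal 28 in diameter and 45 long at each end; 180 long overall. The blue body is the place to grasp; the journals lie in the saddles. With the roller within 12 mm of the saddles' middle along y the blue body clears both saddles.
- rest: Fixed grey drying rest, 100 x 170 mm, origin on the table under its middle, y along the roller. Two low notched supports at y = -70 and +70 hold the journals; the roller's axis lies 46 mm above the table. Base plate 6 mm thick under the blue body.
- clamp (a joint): Clamp angle in rad. 0: arm level, its sprung rubber pad (gives 1 mm per 8 N) just touching the top of a seated journal; it grows as the arm opens, up and over towards the cradle's +x; starts 1.6 to 1.95 (standing up, leaning a little outward). The hinge has friction (0.22 N m) and stays where it is left.
- clamp_grip (a point): Middle of the free part of the red handle: a round bar 14 mm in diameter that sticks out 50 mm from the side of the clamp arm towards the cradle's -y, parallel to the hinge. 105 mm from the hinge axis, at cradle y = -106; when shut at cradle x = -40, z = 103. The pad is 65 mm from the hinge: it presses about 1.6 times as hard as the handle is pressed.
- bearing_ring: Bystander, leave alone: spare steel bearing ring, 48 mm across, 14 high, lying flat; origin under its middle.
- wrench: Bystander, leave alone: steel wrench, 150 long, lying; origin under its middle.
- oil_bottle: Bystander, leave alone: clear bottle with yellow cap, 56 across, 110 high; origin under its middle.
- bowl: Bystander, leave alone: steel bowl, 130 across, 60 high; origin under its middle.
- brush: Bystander, leave alone: hand brush, lying; origin under its middle.
- cup: Bystander, leave alone: white cup, 72 across, 80 high; origin under its middle.
Mind the look-alikes: they are no part of the job. Of the things that look like the roller, the middle-sized one is meant.

How it is judged:
By the outcome, as a careful person would: the job done as asked, in the order asked, and still so for the second after the job is handed in, with the robot touching nothing.
It also fails if it takes over 72 s, if anything falls off the work surface, if the arm or the gripper's body presses on something with over 40 N, if the wrist force passes 120 N, or if a joint passes its speed limit or range.

## Working session

There is one attempt and no reset: what is moved stays moved. The work goes in short steps, Python scripts to look and compute and a tool call to move; the robot and the scene stay as the last step left them, time stands still between calls to the robot, and variables do not carry over. Pictures are saved under pics/ and viewed, and the job is handed in when it is done.

Besides the shell and the picture viewer there is one more tool, called after "Emit:" by a JSON object that holds its "api" and its "payload". carry_out: Moves the arm, as the interface text tells. Shifts and turns lie within -1 to 1; 1 stands for 20 mm of shift or 0.1 rad of turn. Its arguments: {"type":"object","properties":{"increments":{"type":"array","items":{"type":"array"}},"squeeze":{"type":"number"}},"required":["increments"]}

```bash
mkdir -p pics; ls; python3 - <<'E'
from station import *
import cv2
o=get_obs();print({k:o[k] for k in('t','tool_pos','tool_rot','contact_force','opening')})
for n in('scene','top'):
    im,d=get_image(n);cv2.imwrite(f'pics/{n}0.png',im)
    c=get_calibration(n);print(n,c)
    import numpy as np;np.save(f'pics/{n}0.npy',d)
E
```

```text
pics
{'t': 0.0, 'tool_pos': array([0.17789976, 0.59887547, 0.40349299]), 'tool_rot': array([-0.99494407,  1.33391551,  0.99326895]), 'contact_force': array([-0.56209451,  0.27234814, -0.32496181]), 'opening': 0.08498006791798617}
scene {'fx': 503.7458713195522, 'fy': 503.7458713195522, 'cx': 326.61165598477896, 'cy': 237.7336290750498, 'position': array([ 1.05989203, -0.5317261 ,  1.05902922]), 'orientation': array([-2.29617748, -0.97704486,  0.36263203])}
top {'fx': 622.1620604052871, 'fy': 622.1620604052871, 'cx': 324.67876939857456, 'cy': 239.13536725261818, 'position': array([ 0.32810409, -0.0189986 ,  1.44879844]), 'orientation': array([-2.16377989,  2.15680688, -0.12822759])}
```

View pics/scene0.png

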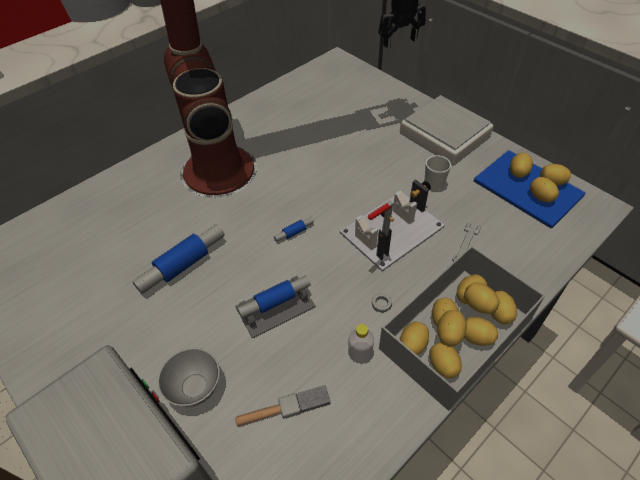

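View pics/top0.png

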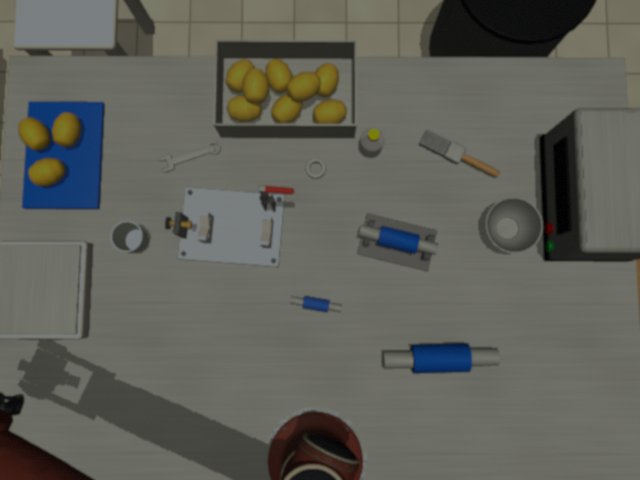

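Candidates for the roller in the top view are the small one at (316,303), the middle one on the grey rest at (398,240), and the large one at (441,358). The middle one fits, because it is middle-sized and lies on the drying rest. I'll measure it and confirm with a crop.

```bash
cat > h.py <<'E'
import numpy as np,cv2
from scipy.spatial.transform import Rotation as R
from station import *
def cloud(d,c):
    v,u=np.mgrid[0:480,0:640]
    P=np.stack([(u-c['cx'])/c['fx']*d,(v-c['cy'])/c['fy']*d,d],-1)
    return P@R.from_rotvec(c['orientation']).as_matrix().T+c['position']
def pix(p,c):
    q=R.from_rotvec(c['orientation']).as_matrix().T@(np.asarray(p)-c['position'])
    return np.array([c['fx']*q[0]/q[2]+c['cx'],c['fy']*q[1]/q[2]+c['cy']])
def onplane(u,v,z,c):
    r=R.from_rotvec(c['orientation']).as_matrix()@np.array([(u-c['cx'])/c['fx'],(v-c['cy'])/c['fy'],1])
    return c['position']+r*(z-c['position'][2])/r[2]
E
python3 - <<'E'
from h import *
np.set_printoptions(precision=4,suppress=True)
for n in('top','scene'):
    im=cv2.imread(f'pics/{n}0.png');d=np.load(f'pics/{n}0.npy');c=get_calibration(n);W=cloud(d,c)
    hsv=cv2.cvtColor(im,cv2.COLOR_BGR2HSV)
    m=cv2.inRange(hsv,(105,120,60),(130,255,255))
    k,l,s,ce=cv2.connectedComponentsWithStats(m)
    for i in range(1,k):
        if s[i,4]>60:
            p=W[(l==i)&(d>0)];print(n,'blue',ce[i],s[i],np.median(p,0),np.percentile(p[:,2],95))
            xy=p[:,:2]-p[:,:2].mean(0);w,V=np.linalg.eigh(np.cov(xy.T));print('   axis',V[:,1],np.degrees(np.arctan2(V[1,1],V[0,1])),'ext',np.ptp(xy@V[:,1]),np.ptp(xy@V[:,0]))
for n in('top','scene'):
    get_image(n);c=get_calibration(n);d=np.load(f'pics/{n}0.npy');W=cloud(d,c)
    for q in('roller_mid','rest','cradle','stop_bracket','clamp_hinge','clamp_grip'):
        for r in tip_of(n,q)[:3]:
            z={'roller_mid':.046,'rest':.0,'cradle':.0,'stop_bracket':.095,'clamp_hinge':.103,'clamp_grip':.2}[q]
            print(n,q,round(r['p'],2),np.array(r['centre']),onplane(*r['centre'],z,c))
print(get_obs()['t'])
im=cv2.imread('pics/top0.png')
a=cv2.resize(im[170:290,150:310],None,fx=4,fy=4,interpolation=cv2.INTER_CUBIC)
b=cv2.resize(im[200:280,345:450],None,fx=5,fy=5,interpolation=cv2.INTER_CUBIC)
cv2.imwrite('pics/cr_cradle.png',a);cv2.imwrite('pics/cr_rest.png',b)
E
```

```text
top blue [ 68.2236 158.5473] [  23  102   81  107 5692] [0.6851 0.5759 0.0145] 0.019669428617625516
   axis [-0.9988  0.0484] 177.22844670137073 ext 0.2643294819291894 0.18935867217480173
top blue [398.3777 239.3505] [378 226  42  27 736] [ 0.4933 -0.1842  0.0646] 0.07115422759250581
   axis [0.249  0.9685] 75.58088555853463 ext 0.08925382903226228 0.04343556356096216
top blue [315.4498 303.6357] [303 297  26  14 269] [0.349  0.0005 0.0275] 0.033401971271327664
   axis [0.1646 0.9864] 80.52857149474453 ext 0.05568008382055306 0.02493428822517982
top blue [441.6109 357.9865] [ 413  344   59   29 1555] [ 0.2315 -0.2766  0.0598] 0.06710505322625132
   axis [-0.0248  0.9997] 91.42047238633461 ext 0.1264671182314115 0.05943616489271584
scene blue [527.3855 190.2675] [ 475  151  110   77 2916] [0.7025 0.5677 0.0156] 0.019342054005052012
   axis [-0.9978 -0.0658] -176.22589326592885 ext 0.2678098372447443 0.195249037588436
scene blue [294.4406 227.9406] [283 220  23  17 202] [ 0.36   -0.0007  0.0266] 0.031317071541835606
   axis [0.1771 0.9842] 79.80139421788272 ext 0.05837821196992722 0.02
[... 733 characters left out ...]
op cradle 0.32 [370.3 145.8] [ 0.7255 -0.127   0.    ]
top stop_bracket 0.96 [176.8 218.6] [0.5338 0.3067 0.095 ]
top clamp_hinge 0.94 [270.3 200.1] [0.5743 0.1008 0.103 ]
scene roller_mid 0.82 [293.5 226.5] [ 0.3676 -0.0096  0.046 ]
scene roller_mid 0.55 [178.9 258.3] [ 0.245  -0.2859  0.046 ]
scene roller_mid 0.29 [432.4 184.3] [0.524 0.375 0.046]
scene rest 0.77 [274.7 305.8] [ 0.4953 -0.1867  0.    ]
scene cradle 0.95 [382.4 229.6] [0.5146 0.1814 0.    ]
scene cradle 0.23 [467.2 244. ] [0.7061 0.3062 0.    ]
scene stop_bracket 0.88 [417.9 186.5] [0.5281 0.2969 0.095 ]
scene clamp_hinge 0.8 [383.2 234.4] [0.5794 0.1021 0.103 ]
scene clamp_grip 0.72 [378.9 212.3] [0.5772 0.0792 0.2   ]
0.8
```

View pics/cr_cradle.png

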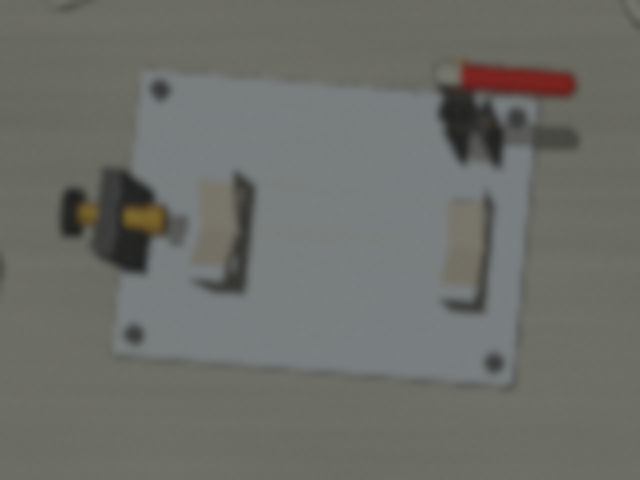

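View pics/cr_rest.png

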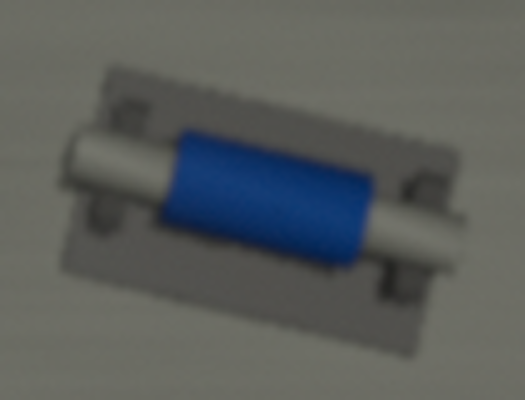

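The crop confirms the choice: the middle one lies on the notched grey rest, with a blue body of about 90 x 46 mm. Next I'll get the cradle pose.

```bash
python3 - <<'E'
from h import *
np.set_printoptions(precision=4,suppress=True)
c=get_calibration('top')
K=np.array([(143,70),(537,97),(512,385),(112,353)])/4.+[150,170]-.375
loc=np.array([[.085,.1175],[.085,-.1175],[-.085,-.1175],[-.085,.1175]])
w=np.array([onplane(*k,.01,c)[:2] for k in K]);print(w)
def fit(loc,w):
    lc=loc-loc.mean(0);wc=w-w.mean(0)
    a=np.arctan2((lc[:,0]*wc[:,1]-lc[:,1]*wc[:,0]).sum(),(lc*wc).sum())
    Rm=np.array([[np.cos(a),-np.sin(a)],[np.sin(a),np.cos(a)]]);t=w.mean(0)-Rm@loc.mean(0)
    return a,t,w-(loc@Rm.T+t)
print(fit(loc,w))
im=cv2.imread('pics/scene0.png');cv2.imwrite('pics/cr_sc.png',cv2.resize(im[150:280,330:460],None,fx=4.5,fy=4.5,interpolation=cv2.INTER_CUBIC))
# roller silhouettes
for n in('top','scene'):
    im=cv2.imread(f'pics/{n}0.png');c=get_calibration(n)
    m=cv2.inRange(cv2.cvtColor(im,cv2.COLOR_BGR2HSV),(105,120,40),(130,255,255))
    k,l,s,ce=cv2.connectedComponentsWithStats(m)
    i=min(range(1,k),key=lambda i:np.hypot(*(ce[i]-({'top':(398,239),'scene':(274,295)}[n]))))
    v,u=np.nonzero(l==i);r=cv2.minAreaRect(np.stack([u,v],1).astype(np.float32));print(n,r,onplane(*r[0],.046,c),onplane(*ce[i],.046,c))
    b=cv2.boxPoints(r);e=[(b[j]+b[(j+1)%4])/2 for j in range(4)]
    q=sorted([(np.linalg.norm(e[0]-e[2]),0),(np.linalg.norm(e[1]-e[3]),1)])[1][1]
    A,B=onplane(*e[q],.046,c),onplane(*e[q+2],.046,c);print('  ends',A,B,np.linalg.norm(A-B),np.degrees(np.arctan2(*(A-B)[1::-1])))
o=get_obs();print(R.from_rotvec(o['tool_rot']).as_matrix())
E
```

```text
[[0.6216 0.3093]
 [0.6062 0.0774]
 [0.4367 0.0901]
 [0.4546 0.3223]]
(np.float64(-0.07304086472788313), array([0.5298, 0.1998]), array([[-0.0015, -0.0015],
       [ 0.0003,  0.001 ],
       [ 0.0003,  0.0013],
       [ 0.001 , -0.0008]]))
top ((398.23529052734375, 239.55882263183594), (40.01837158203125, 18.91777801513672), 14.03624439239502) [ 0.4948 -0.1858  0.046 ] [ 0.4948 -0.1858  0.046 ]
  ends [ 0.5057 -0.1418  0.046 ] [ 0.4838 -0.2297  0.046 ] 0.09060114740405273 76.00765989465798
scene ((274.4000244140625, 295.800048828125), (18.782970428466797, 39.35479736328125), 63.43495178222656) [ 0.4982 -0.1845  0.046 ] [ 0.4987 -0.184   0.046 ]
  ends [ 0.5085 -0.1381  0.046 ] [ 0.4881 -0.2298  0.046 ] 0.09394459532558828 77.46576949484695
[[ 0.0001 -0.9586  0.2848]
 [ 0.0001  0.2848  0.9586]
 [-1.     -0.      0.0001]]
```

View pics/cr_sc.png

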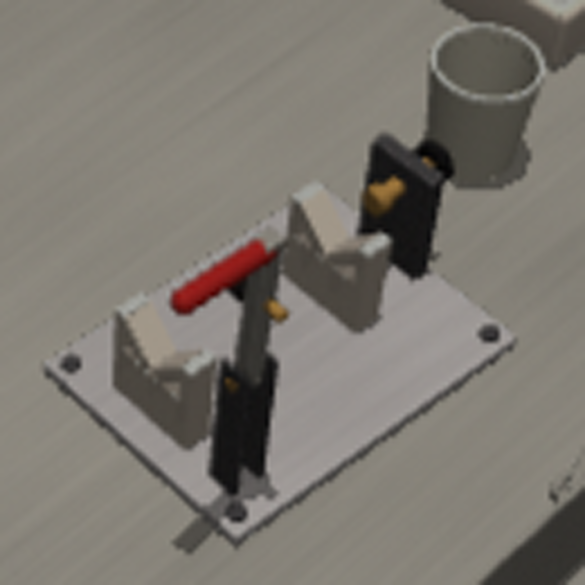

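```bash
python3 - <<'E'
from h import *
np.set_printoptions(precision=4,suppress=True)
c=get_calibration('wrist');print(c, R.from_rotvec(c['orientation']).as_matrix())
print(get_obs()['tool_pos'])
E
```

```text
{'fx': 375.7370610098493, 'fy': 375.7370610098493, 'cx': 319.4007392157051, 'cy': 237.6243106097136, 'position': array([0.0996, 0.6221, 0.3748]), 'orientation': array([2.3007, 1.7155, 0.2793])} [[ 0.2853  0.909   0.3039]
 [ 0.9584 -0.2707 -0.0903]
 [ 0.0001  0.317  -0.9484]]
[0.178  0.5991 0.4047]
```

Emit:
{"api": "carry_out", "payload": {"increments": [[[0,0,-0.4],[0.7,-1,0],1],[[0,0,-0.4],[0.7,-1,0],1],[[0,0,-0.4],[0.7,-1,0],1],[[0,0,-0.4],[0.7,-1,0],1],[[0,0,-0.4],[0.7,-1,0],1],[[0,0,-0.4],[0.7,-1,0],1],[[0,0,-0.4],[0.7,-1,0],1],[[0,0,-0.4],[0.7,-1,0],1]]}}

```text
t: 1.6
tool_pos: [0.2915, 0.4349, 0.4051]
tool_rot: [-0.744, 1.438, 0.745]
contact_force: [0.5, 0.8, 1.0]
opening: 0.0857
```

Emit:
{"api": "carry_out", "payload": {"increments": [[[0,0,-0.5],[0.5,-1,0.2],1],[[0,0,-0.5],[0.5,-1,0.2],1],[[0,0,-0.5],[0.5,-1,0.2],1],[[0,0,-0.5],[0.5,-1,0.2],1],[[0,0,-0.5],[0.5,-1,0.2],1],[[0,0,-0.5],[0.5,-1,0.2],1],[[0,0,-0.5],[0.5,-1,0.2],1],[[0,0,-0.5],[0.5,-1,0.2],1]]}}

```text
t: 2.4
tool_pos: [0.3739, 0.2675, 0.4386]
tool_rot: [-0.421, 1.526, 0.422]
contact_force: [0.7, 0.9, 0.1]
opening: 0.0853
```

Emit:
{"api": "carry_out", "payload": {"increments": [[[0,0,-0.5],[0.2,-1,0],1],[[0,0,-0.5],[0.2,-1,0],1],[[0,0,-0.5],[0.2,-1,0],1],[[0,0,0],[0,0,0],1]]}}

```text
t: 2.8
tool_pos: [0.387, 0.2033, 0.4403]
tool_rot: [-0.296, 1.543, 0.296]
contact_force: [-0.3, -0.2, -0.2]
opening: 0.0852
```

```bash
python3 - <<'E'
from h import *
c=get_calibration('wrist');im,d=get_image('wrist');cv2.imwrite('pics/w1.png',im);np.save('pics/w1.npy',d);np.save('pics/w1c.npy',c,allow_pickle=True)
o=get_obs();print(o['t'],o['tool_pos'],c)
E
```

```text
2.85 [0.3868632  0.20407316 0.44036368] {'fx': 375.7370610098493, 'fy': 375.7370610098493, 'cx': 319.4007392157051, 'cy': 237.6243106097136, 'position': array([0.35694147, 0.27889645, 0.41033767]), 'orientation': array([2.77372722, 0.52746032, 0.09637003])}
```

View pics/w1.png

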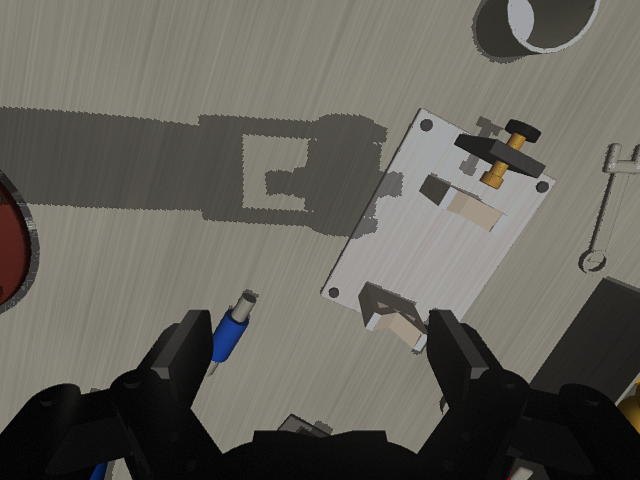

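```bash
python3 - <<'E'
import cv2
im=cv2.imread('pics/w1.png')
cv2.imwrite('pics/w1a.png',cv2.resize(im[95:235,390:570],None,fx=4.2,fy=4.2,interpolation=cv2.INTER_CUBIC))
cv2.imwrite('pics/w1b.png',cv2.resize(im[230:370,310:450],None,fx=4.2,fy=4.2,interpolation=cv2.INTER_CUBIC))
E
```

```text
(no output)
```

View pics/w1a.png

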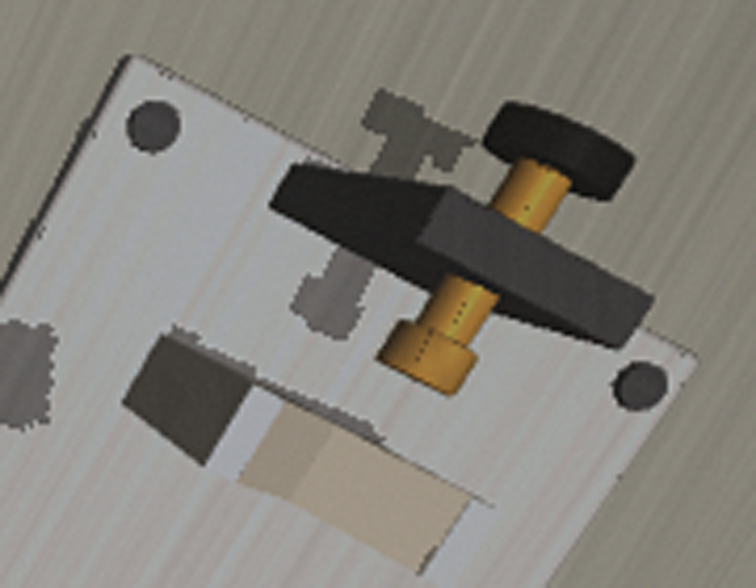

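View pics/w1b.png

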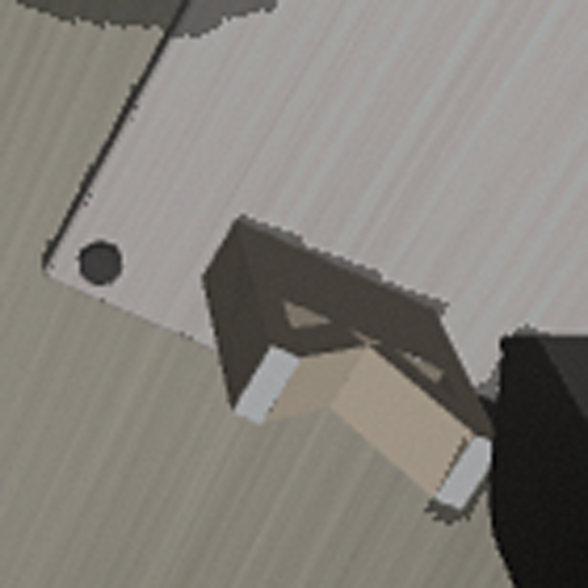

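```bash
python3 - <<'E'
from h import *
from scipy.optimize import least_squares
np.set_printoptions(precision=4,suppress=True)
c=np.load('pics/w1c.npy',allow_pickle=True).item()
A=[(-85,117.5,10,130,57),(85,117.5,10,697,357),(-25,130,95,450,187),(25,130,95,653,297),(25,118,95,620,347),(-25,118,95,417,238),(0,80,55,327,430),(0,60,55,290,502),(24,80,79,470,495),(24,60,79,418,573),(-24,80,79,283,400),(-24,60,79,240,480)]
B=[(-85,-117.5,10,45,265),(0,-60,55,368,345),(0,-80,55,330,408),(-24,-60,79,300,355),(24,-60,79,470,435),(-24,-80,79,265,420),(24,-80,79,437,500)]
pts=[(np.array(a[:3])/1e3,np.array(a[3:])/4.2+[390-.4,95-.4]) for a in A]+[(np.array(a[:3])/1e3,np.array(a[3:])/4.2+[310-.4,230-.4]) for a in B]
tip=np.array([413,375])/4.2+[389.6,94.6]
def T(p,l): a=p[2];return np.array([p[0]+np.cos(a)*l[0]-np.sin(a)*l[1],p[1]+np.sin(a)*l[0]+np.cos(a)*l[1],l[2]+p[3]])
def f(p,ps=pts): return np.concatenate([pix(T(p,l),c)-x for l,x in ps]+[pix(T(p,[0,p[4],.075]),c)-tip])
s=least_squares(f,[.53,.2,-.073,0,.094],loss='soft_l1');print(s.x);print(s.fun.reshape(-1,2).round(1))
ct=get_calibration('top');p=s.x.copy();p[3]=0
for l in [(.085,.1175,.01),(.085,-.1175,.01),(-.085,-.1175,.01),(-.085,.1175,.01)]: print((pix(T(p,l),ct)-[150,170])*4)
E
```

```text
[ 0.516   0.1822 -0.0757  0.0003  0.0963]
[[-18.1   9.3]
 [-16.8  10. ]
 [ -0.2  -0.8]
 [  1.3   0. ]
 [  0.5   1. ]
 [ -0.6   0.5]
 [  2.2  -1.6]
 [ -0.2  -0.6]
 [  0.5  -0.2]
 [  0.4   0. ]
 [  0.5  -0.3]
 [ -1.2   0.2]
 [-16.3  10.7]
 [  0.3  -0.4]
 [  0.2  -0.7]
 [  0.5   0.1]
 [  1.4  -0.9]
 [ -0.7   0.3]
 [ -0.8  -1.2]
 [  0.3   0.2]]
[168.7701  88.5543]
[567.3393 119.6581]
[542.339  408.3284]
[138.2662 376.3636]
```

Emit:
{"api": "carry_out", "payload": {"increments": [[[0,0,-0.31],[0.27,-1,0],1],[[0,0,-0.31],[0.27,-1,0],1],[[0,0,-0.31],[0.27,-1,0],1],[[0,0,-0.31],[0.27,-1,0],1],[[0,0,-0.31],[0.27,-1,0],1],[[0,0,-0.31],[0.27,-1,0],1],[[0,0,-0.31],[0.27,-1,0],1],[[0,0,-0.31],[0.27,-1,0],1]]}}

```text
t: 3.65
tool_pos: [0.4302, 0.0461, 0.441]
tool_rot: [-0.107, 1.558, 0.115]
contact_force: [0.4, -0.6, -0.4]
opening: 0.0854
```

Emit:
{"api": "carry_out", "payload": {"increments": [[[0,0,-0.31],[0.27,-1,-0.5],1],[[0,0,-0.31],[0.27,-1,-0.5],1],[[0,0,-0.31],[0.27,-1,-0.5],1],[[0,0,-0.31],[0.27,-1,-0.5],1],[[0,0,-0.31],[0.27,-1,-0.5],1],[[0,0,-0.31],[0.27,-1,-0.5],1],[[0,0,-0.31],[0.27,-1,-0.5],1],[[0,0,-0.31],[0.27,-1,-0.5],1]]}}

```text
t: 4.45
tool_pos: [0.4772, -0.1136, 0.3609]
tool_rot: [0.084, 1.551, -0.075]
contact_force: [1.0, -0.7, 0.3]
opening: 0.0854
```

Emit:
{"api": "carry_out", "payload": {"increments": [[[0,0,-0.31],[0.27,-1,-0.5],1],[[0,0,-0.31],[0.27,-1,-0.5],1],[[0,0,0],[0,0,0],1]]}}

```text
t: 4.75
tool_pos: [0.4897, -0.1541, 0.3382]
tool_rot: [0.134, 1.551, -0.122]
contact_force: [-1.3, 0.1, 0.1]
opening: 0.0854
```

```bash
python3 - <<'E'
from h import *
np.set_printoptions(precision=4,suppress=True)
c=get_calibration('wrist');im,d=get_image('wrist');cv2.imwrite('pics/w2.png',im);np.save('pics/w2.npy',d);np.save('pics/w2c.npy',c,allow_pickle=True)
o=get_obs();print(o['t'],o['tool_pos']);print(R.from_rotvec(o['tool_rot']).as_matrix())
print([pix(p,c) for p in [(.4955,-.1855,.046),(.5173,-.0982,.046),(.4737,-.2728,.046)]])
E
```

```text
4.8 [ 0.4897 -0.1533  0.339 ]
[[ 0.0174  0.1612  0.9868]
 [ 0.0067  0.9869 -0.1613]
 [-0.9998  0.0094  0.0161]]
[array([328.0277, 270.4816]), array([339.5896, 149.3226]), array([318.5052, 370.27  ])]
```

View pics/w2.png

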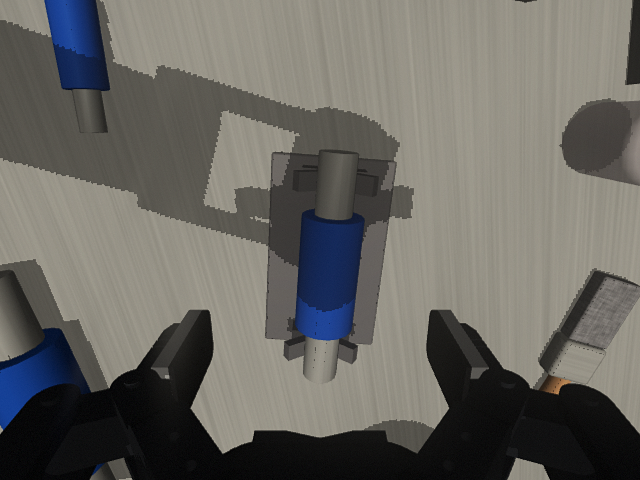

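```bash
python3 - <<'E'
from h import *
from scipy.optimize import least_squares
np.set_printoptions(precision=4,suppress=True)
c=np.load('pics/w2c.npy',allow_pickle=True).item();im=cv2.imread('pics/w2.png')
m=cv2.inRange(cv2.cvtColor(im,cv2.COLOR_BGR2HSV),(105,120,30),(130,255,255));k,l,s,ce=cv2.connectedComponentsWithStats(m)
i=l[270,328];M=(l==i).astype(np.uint8);print(s[i],ce[i])
th=np.linspace(0,2*np.pi,40)
def sil(p):
    a=np.array([np.cos(p[2]),np.sin(p[2]),0]);b=np.array([a[1],-a[0],0]);P=[]
    for e in(-.045,.045):
        for t in th:P.append(pix(np.array([p[0],p[1],.046])+a*e+.023*(b*np.cos(t)+np.array([0,0,1])*np.sin(t)),c))
    return cv2.convexHull(np.array(P,np.float32))
def mask(h):
    o=np.zeros((480*4,640*4),np.uint8);cv2.fillConvexPoly(o,np.round(h*4+1.5).astype(np.int32),1);return cv2.resize(o.astype(np.float32),(640,480),interpolation=cv2.INTER_AREA)
from scipy.optimize import minimize
f=lambda p:np.abs(mask(sil([p[0]*.01+.4955,p[1]*.01-.1855,np.radians(76+p[2])]))-M).sum()
r=minimize(f,[0,0,0],method='Nelder-Mead',options=dict(initial_simplex=[[0,0,0],[.5,0,0],[0,.5,0],[0,0,3]]));print(r.fun,r.x[0]*.01+.4955,r.x[1]*.01-.1855,76+r.x[2])
E
```

```text
[ 295  209   69  131 7198] [327.456  275.2556]
629.875 0.49460633741471155 -0.18803958783042973 76.44096549394271
```

Emit:
{"api": "carry_out", "payload": {"increments": [[[-0.03,0.09,-0.38],[0.12,-0.85,0],1],[[-0.03,0.09,-0.37],[0.12,-0.85,0],1],[[0,0,0],[0,0,-0.5],1],[[0,0,0],[0,0,-1],1],[[0,0,0],[0,0,-1],1],[[0,0,0],[0,0,-1],1],[[0,0,0],[0,0,-0.5],1],[[0,0,0],[0,0,0],1]]}}

```text
t: 5.6
tool_pos: [0.4959, -0.1875, 0.2581]
tool_rot: [0.187, 1.559, -0.188]
contact_force: [-0.1, -0.4, 0.2]
opening: 0.0853
```

```bash
python3 - <<'E'
from h import *
np.set_printoptions(precision=4,suppress=True)
o=get_obs();M=R.from_rotvec(o['tool_rot']).as_matrix();print(o['t'],o['tool_pos'],o['tool_pos']+.155*M[:,0]);print(M,np.degrees(np.arctan2(M[1,1],M[0,1])))
E
```

```text
5.6 [ 0.4959 -0.1875  0.2581] [ 0.4964 -0.1877  0.1031]
[[ 0.0038  0.2365  0.9716]
 [-0.0013  0.9716 -0.2365]
 [-1.     -0.0004  0.004 ]] 76.31783487672877
```

Emit:
{"api": "carry_out", "payload": {"increments": [[[0,0,0],[-0.08,0,-0.8],1],[[0,0,0],[0,0,-1],1],[[0,0,0],[0,0,-0.8],1],[[0,0,0],[0,0,-0.3],1],[[0,0,0],[0,0,0],1]]}}

```text
t: 6.1
tool_pos: [0.4962, -0.1881, 0.2032]
tool_rot: [0.184, 1.551, -0.189]
contact_force: [-0.5, 0.7, -0.2]
opening: 0.0851
```

```bash
python3 - <<'E'
from h import *
im,d=get_image('wrist');cv2.imwrite('pics/w3.png',im)
E
```

```text
(no output)
```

View pics/w3.png

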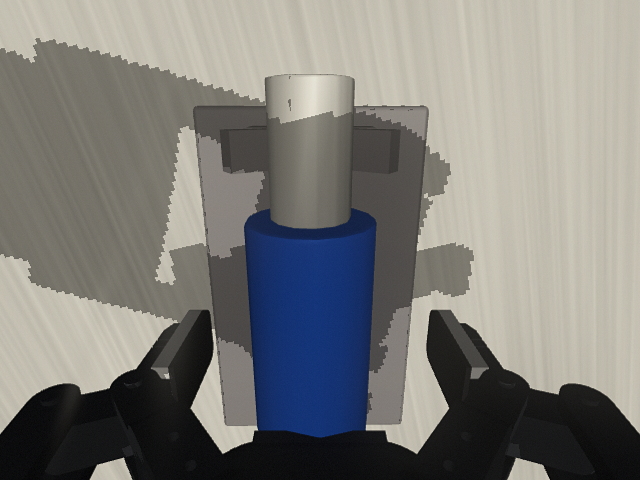

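The roller is straight between the fingers and sits about 9 px left of centre (310 vs 319). I'll shift about 2-3 mm, then close.

Emit:
{"api": "carry_out", "payload": {"increments": [[[0,0,0],[-0.14,0.03,-0.15],1],[[0,0,0],[0,0,0],0.68],[[0,0,0],[0,0,0],0.6],[[0,0,0],[0,0,0],0.58],[[0,0,0],[0,0,0],0.56]], "squeeze": 20}}

```text
t: 6.65
tool_pos: [0.4938, -0.1879, 0.2039]
tool_rot: [0.182, 1.55, -0.19]
contact_force: [-3.8, -0.4, 2.1]
opening: 0.0477
```

Emit:
{"api": "carry_out", "payload": {"increments": [[[0,0,0],[0,0,0],0.4],[[0,0,0],[0,0,0],0.4],[[0,0,0],[0,0,0],0.4]], "squeeze": 20}}

```text
t: 6.95
tool_pos: [0.4932, -0.1877, 0.2041]
tool_rot: [0.183, 1.552, -0.19]
contact_force: [-1.6, -0.2, 0.6]
opening: 0.0452
```

Emit:
{"api": "carry_out", "payload": {"increments": [[[0,0,0],[0,0,0.3],0.4],[[0,0,0],[0,0,0.5],0.4],[[0,0,0],[0,0,0.8],0.4],[[0,0,0],[0,0,1],0.4],[[0,0,0],[0,0,1],0.4],[[0,0,0],[0,0,1],0.4]]}}

```text
t: 7.55
tool_pos: [0.4889, -0.1851, 0.2908]
tool_rot: [0.189, 1.568, -0.185]
contact_force: [-0.3, 0.5, -6.5]
opening: 0.0451
```

```bash
python3 - <<'E'
from h import *
im,d=get_image('wrist');cv2.imwrite('pics/w4.png',im)
np.set_printoptions(precision=4,suppress=True)
o=get_obs();print(o['t'],o['tool_pos'],o['contact_force'],o['wrist_torque'],o['opening']);print(R.from_rotvec(o['tool_rot']).as_matrix())
E
```

```text
7.6 [ 0.4902 -0.1856  0.2951] [ 3.3511 -1.545  -2.3877] [-0.1325 -0.1675  0.0413] 0.04531783581408485
[[ 0.0008  0.2354  0.9719]
 [ 0.0004  0.9719 -0.2354]
 [-1.      0.0005  0.0007]]
```

View pics/w4.png

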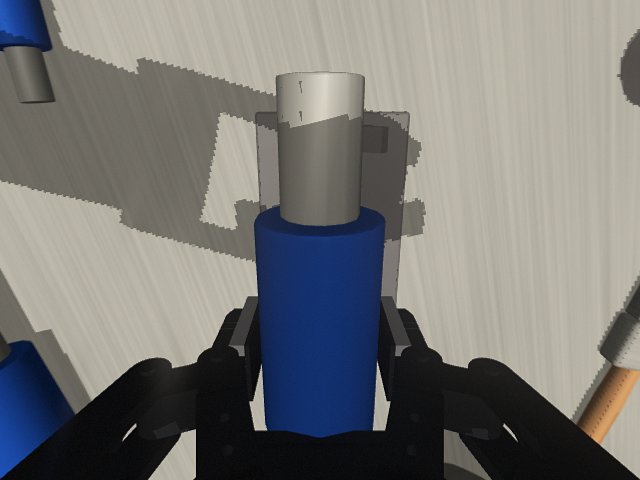

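Emit:
{"api": "carry_out", "payload": {"increments": [[[0,0,0.1],[0,0.5,0.6],0.4],[[0,0,0.2],[0,0.8,0.6],0.4],[[0,0,0.2],[0,1,0.1],0.4],[[0,0,0.2],[0,1,0],0.4],[[0,0,0.2],[0,1,0],0.4],[[0,0,0.2],[0,1,0],0.4],[[0,0,0.2],[0,1,0],0.4],[[0,0,0.2],[0,1,0],0.4]]}}

```text
t: 8.4
tool_pos: [0.4873, -0.0288, 0.3217]
tool_rot: [0.064, 1.572, -0.057]
contact_force: [-0.0, 0.3, -6.6]
opening: 0.0452
```

Emit:
{"api": "carry_out", "payload": {"increments": [[[0,0,0.1],[0,1,0],0.4],[[0,0,0],[0,1,0],0.4],[[0,0,0],[0,1,0],0.4],[[0,0,0],[0,1,0],0.4],[[0,0,0],[0,1,0],0.4],[[0,0,0],[0,1,0],0.4],[[0,0,0],[0,1,0],0.4],[[0,0,0],[0,0.6,0],0.4]]}}

```text
t: 9.2
tool_pos: [0.4799, 0.1391, 0.3182]
tool_rot: [0.048, 1.583, -0.034]
contact_force: [0.4, -0.2, -6.2]
opening: 0.045
```

```bash
cat > st.py <<'E'
from h import *
np.set_printoptions(precision=4,suppress=True)
O=np.array([.516,.1822]);a=-.0757
def st():
    o=get_obs();M=R.from_rotvec(o['tool_rot']).as_matrix();g=o['tool_pos']+.158*M[:,0]
    d=g[:2]-O;X=np.array([np.cos(a),np.sin(a)]);Y=np.array([-np.sin(a),np.cos(a)])
    f=o['contact_force']
    print('t',o['t'],'tcp',o['tool_pos'],'cradle',np.array([d@X,d@Y,g[2]])*1e3,'toolx',M[:,0],'yaw err',np.arctan2(M[1,1],M[0,1])-np.pi/2-a,'F cradle',np.array([f[:2]@X,f[:2]@Y,f[2]]),'op',o['opening'])
if __name__=='__main__':st()
E
python3 st.py
```

```text
t 9.2 tcp [0.4799 0.1391 0.3182] cradle [-34.7602 -44.4623 160.2514] toolx [-0.0124  0.0089 -0.9999] yaw err 0.02355776875404615 F cradle [ 0.4387 -0.1396 -6.2386] op 0.04500094887555852
```

Emit:
{"api": "carry_out", "payload": {"increments": [[[-0.05,-0.06,-0.12],[0.3,0.9,0],0.4],[[-0.04,-0.06,-0.12],[0.6,0.7,0],0.4],[[0,0,0],[0.6,0.4,0],0.4],[[0,0,0],[0.2,0.1,0],0.4],[[0,0,0],[0,0,0],0.4]]}}

```text
t: 9.7
tool_pos: [0.5113, 0.187, 0.3164]
tool_rot: [0.053, 1.576, -0.055]
contact_force: [0.8, 0.2, -6.6]
opening: 0.0451
```

```bash
python3 st.py; python3 - <<'E'
from h import *
im,d=get_image('wrist');cv2.imwrite('pics/w5.png',im)
c=get_calibration('wrist');o=get_obs();M=R.from_rotvec(o['tool_rot']).as_matrix()
for L in [(.158-.014,.09,0),(.158-.023,.045,0)]: print(pix(o['tool_pos']+M@np.array(L),c))
E
```

```text
t 9.7 tcp [0.5113 0.187  0.3164] cradle [ -5.8669   4.1663 158.3684] toolx [-0.0056 -0.0013 -1.    ] yaw err 0.006596762621256538 F cradle [ 0.75    0.2727 -6.5978] op 0.04512583349778997
[320.18132014  79.13501898]
[320.2303053  241.19323672]
```

View pics/w5.png

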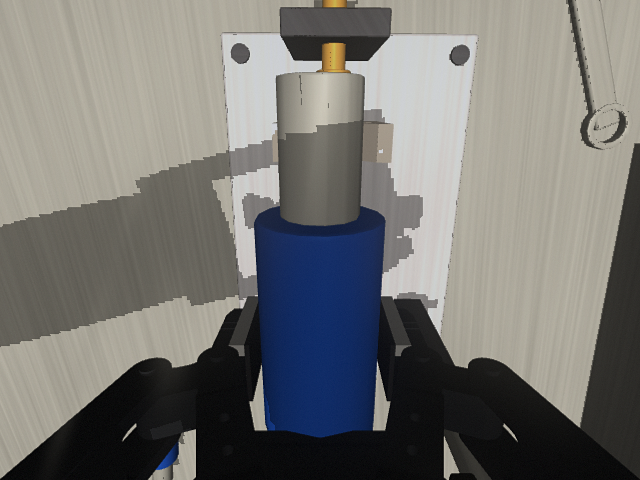

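Emit:
{"api": "carry_out", "payload": {"increments": [[[0.01,-0.06,-0.07],[0.27,-0.26,0],0.4],[[0,0,0],[0,0,-0.7],0.4],[[0,0,0],[0,0,-0.9],0.4],[[0,0,0],[0,0,-0.9],0.4],[[0,0,0],[0,0,0],0.4]]}}

```text
t: 10.25
tool_pos: [0.5153, 0.1787, 0.2625]
tool_rot: [0.062, 1.571, -0.064]
contact_force: [-0.0, -0.2, -7.6]
opening: 0.0451
```

```bash
python3 st.py
```

```text
t 10.25 tcp [0.5153 0.1787 0.2625] cradle [ -0.5565  -3.7515 104.4701] toolx [-0.0008 -0.0011 -1.    ] yaw err -0.004351265499303078 F cradle [ 0.0126 -0.2153 -7.6027] op 0.04507673981947618
```

Emit:
{"api": "carry_out", "payload": {"increments": [[[0,0,0.04],[0.03,0.12,-0.3],0.4],[[0,0,0],[0,0,-0.4],0.4],[[0,0,0],[0,0,-0.3],0.4],[[0,0,0],[0,0,-0.15],0.4],[[0,0,0],[0,0,0],0.4]]}}

```text
t: 10.75
tool_pos: [0.5162, 0.1807, 0.2385]
tool_rot: [0.06, 1.569, -0.061]
contact_force: [-0.3, -0.1, -6.2]
opening: 0.0452
```

```bash
python3 st.py
```

```text
t 10.75 tcp [0.5162 0.1807 0.2385] cradle [ 0.4441 -1.6484 80.4825] toolx [ 0.0005 -0.0008 -1.    ] yaw err -0.0011886749866193286 F cradle [-0.291  -0.0894 -6.2148] op 0.045193959757485525
```

Emit:
{"api": "carry_out", "payload": {"increments": [[[0,0,0],[0,0,-0.1],0.4],[[0,0,0],[0,0,-0.08],0.4],[[0,0,0],[0,0,0],0.4]]}}

```text
t: 11.05
tool_pos: [0.5168, 0.1808, 0.2357]
tool_rot: [0.06, 1.567, -0.061]
contact_force: [0.0, 0.1, -6.7]
opening: 0.045
```

```bash
python3 st.py
```

```text
t 11.05 tcp [0.5168 0.1808 0.2357] cradle [ 1.2715 -1.3411 77.6997] toolx [ 0.0025 -0.0004 -1.    ] yaw err -0.0010551354121529494 F cradle [-0.0084  0.1382 -6.6555] op 0.04501740366572719
```

Emit:
{"api": "carry_out", "payload": {"increments": [[[0,0.02,0],[-0.05,0,-0.06],0.4],[[0,0,0],[0,0,-0.05],0.4],[[0,0,0],[0,0,0],0.4]]}}

```text
t: 11.35
tool_pos: [0.5159, 0.1809, 0.2339]
tool_rot: [0.06, 1.569, -0.06]
contact_force: [-0.1, -0.4, -6.2]
opening: 0.0452
```

Emit:
{"api": "carry_out", "payload": {"increments": [[[0,0,0],[0,0,-0.05],0.4],[[0,0,0],[0,0,0],0.4]]}}

```text
t: 11.55
tool_pos: [0.5161, 0.181, 0.2338]
tool_rot: [0.06, 1.569, -0.06]
contact_force: [-0.7, 1.2, -6.7]
opening: 0.0452
```

```bash
python3 st.py
```

```text
t 11.55 tcp [0.5161 0.181  0.2338] cradle [ 0.4119 -1.2329 75.7911] toolx [ 0.0014 -0.0002 -1.    ] yaw err -0.0009363460420369479 F cradle [-0.7757  1.1087 -6.6818] op 0.04518032804936148
```

Emit:
{"api": "carry_out", "payload": {"increments": [[[0,0,0],[0,0,-0.07],0.4],[[0,0,0],[0,0,0],0.4]]}}

```text
t: 11.75
tool_pos: [0.5163, 0.1811, 0.2338]
tool_rot: [0.06, 1.569, -0.06]
contact_force: [-0.6, 0.2, -6.5]
opening: 0.0453
```

Emit:
{"api": "carry_out", "payload": {"increments": [[[0,0,0],[0,0,-0.07],0.4],[[0,0,0],[0,0,0],0.4]]}}

```text
t: 11.95
tool_pos: [0.5164, 0.1811, 0.2339]
tool_rot: [0.059, 1.57, -0.061]
contact_force: [-1.1, -0.9, -5.5]
opening: 0.0455
```

```bash
python3 st.py
```

```text
t 11.95 tcp [0.5164 0.1811 0.2339] cradle [ 0.5108 -1.1969 75.8592] toolx [ 0.     -0.0009 -1.    ] yaw err -0.0005896377035471273 F cradle [-1.0665 -0.9504 -5.5333] op 0.04550569087596639
```

Emit:
{"api": "carry_out", "payload": {"increments": [[[0,0,0],[0,0,-0.1],0.4],[[0,0,0],[0,0,-0.1],0.4]]}}

```text
t: 12.15
tool_pos: [0.5169, 0.1813, 0.2336]
tool_rot: [0.058, 1.572, -0.061]
contact_force: [-10.3, -3.2, 12.1]
opening: 0.0453
```

```bash
python3 st.py;python3 - <<'E'
from h import *
im,d=get_image('scene');cv2.imwrite('pics/s6.png',cv2.resize(im[150:280,330:460],None,fx=4.5,fy=4.5,interpolation=cv2.INTER_CUBIC))
im,d=get_image('wrist');cv2.imwrite('pics/w6.png',im)
E
```

```text
t 12.15 tcp [0.5169 0.1813 0.2336] cradle [ 0.6141 -1.1721 75.6126] toolx [-0.0025 -0.0018 -1.    ] yaw err -0.0004208872331975394 F cradle [-10.0506  -3.9276  12.0598] op 0.045287470210988216
```

View pics/s6.png

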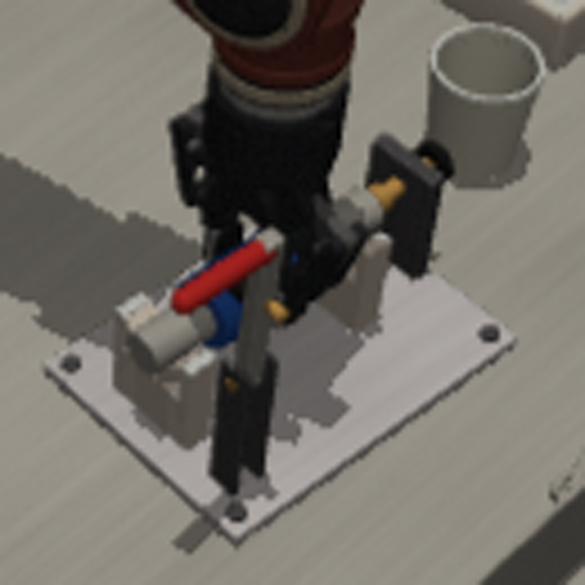

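View pics/w6.png

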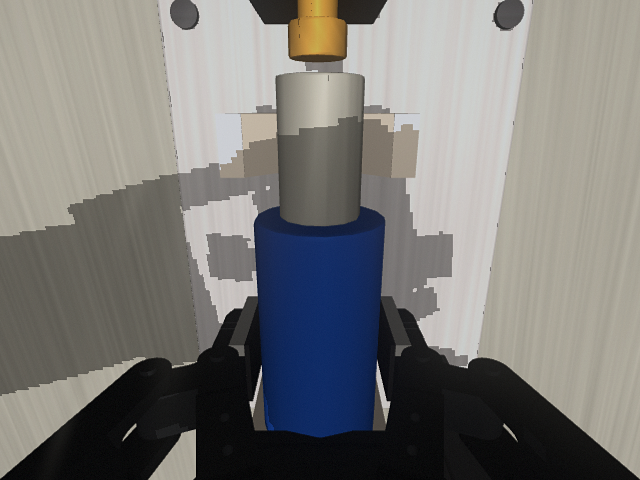

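Emit:
{"api": "carry_out", "payload": {"increments": [[[0,0,0],[-0.03,0,0.06],0.4],[[0,0,0],[0,0,0],0.4]]}}

```text
t: 12.45
tool_pos: [0.5166, 0.1813, 0.2349]
tool_rot: [0.059, 1.569, -0.061]
contact_force: [-0.1, -0.8, -6.3]
opening: 0.0455
```

```bash
python3 st.py
```

```text
t 12.45 tcp [0.5166 0.1813 0.2349] cradle [ 0.7229 -0.982  76.9265] toolx [ 0.0004 -0.0011 -1.    ] yaw err -0.0004473433661041776 F cradle [-0.0807 -0.811  -6.2673] op 0.04549743805130386
```

Emit:
{"api": "carry_out", "payload": {"increments": [[[0,0,0],[-0.03,0,-0.06],0.4],[[0,0,0],[0,0,-0.03],0.4],[[0,0,0],[0,0,-0.03],0.4]]}}

```text
t: 12.75
tool_pos: [0.5163, 0.1814, 0.2335]
tool_rot: [0.059, 1.57, -0.061]
contact_force: [-5.5, -1.2, 2.6]
opening: 0.0451
```

Emit:
{"api": "carry_out", "payload": {"increments": [[[0,0,0],[0,0,-0.04],0.4]]}}

```text
t: 12.85
tool_pos: [0.5164, 0.1814, 0.2335]
tool_rot: [0.059, 1.571, -0.061]
contact_force: [-5.6, -0.8, 4.8]
opening: 0.045
```

```bash
python3 st.py
```

```text
t 12.85 tcp [0.5164 0.1814 0.2335] cradle [ 0.3865 -0.9639 75.5203] toolx [-0.0007 -0.0015 -1.    ] yaw err -0.0003602833905770181 F cradle [-5.5526 -1.2669  4.82  ] op 0.04497091573647732
```

Emit:
{"api": "carry_out", "payload": {"increments": [[[0,0,0],[-0.02,0,0],0.4],[[0,0,0],[0,0,0],0.6],[[0,0,0],[0,0,0],0.75],[[0,0,0],[0,0,0],0.8],[[0,0,0],[0,0,0],0.8]]}}

```text
t: 13.35
tool_pos: [0.518, 0.1818, 0.2357]
tool_rot: [0.06, 1.562, -0.059]
contact_force: [0.2, -0.5, 0.2]
opening: 0.0686
```

```bash
python3 st.py;python3 - <<'E'
from h import *
im,d=get_image('wrist');cv2.imwrite('pics/w7.png',im)
E
```

```text
t 13.35 tcp [0.518  0.1818 0.2357] cradle [ 3.282  -0.0622 77.6764] toolx [ 0.0078  0.0004 -1.    ] yaw err -0.0005368394520394032 F cradle [ 0.1933 -0.5237  0.1601] op 0.06857867276305402
```

View pics/w7.png

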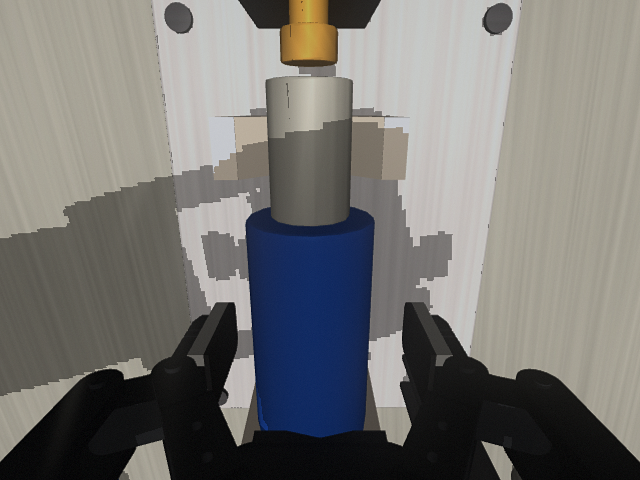

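Emit:
{"api": "carry_out", "payload": {"increments": [[[0,0.08,0],[-0.15,0,0.3],0.8],[[0,0,0],[0,0,1],0.8],[[0,0,0],[0,0,1],0.8],[[0,0,0],[0,0,1],0.5],[[0,0,0],[-0.08,-1,0.1],0],[[0,0,0],[-0.08,-1,0],0],[[0,0,0],[-0.08,-1,0],0],[[0,0,0],[-0.08,-1,0],0]]}}

```text
t: 14.2
tool_pos: [0.5072, 0.1015, 0.3105]
tool_rot: [0.057, 1.569, -0.055]
contact_force: [-0.9, 0.5, -0.4]
opening: 0.0003
```

Emit:
{"api": "carry_out", "payload": {"increments": [[[0,0,0],[-0.08,-1,0],0],[[0,0,0],[-0.08,-0.6,0],0],[[0,0,0],[0,0,0],0]]}}

```text
t: 14.5
tool_pos: [0.5035, 0.0668, 0.3122]
tool_rot: [0.059, 1.567, -0.057]
contact_force: [-1.0, -0.1, -0.3]
opening: 0.0001
```

```bash
python3 st.py;python3 - <<'E'
from h import *
im,d=get_image('wrist');cv2.imwrite('pics/w8.png',im)
E
```

```text
t 14.5 tcp [0.5035 0.0668 0.3122] cradle [  -3.3355 -115.7178  154.1929] toolx [ 0.003   0.0015 -1.    ] yaw err 0.001838883257348059 F cradle [-1.0201 -0.1679 -0.339 ] op 5.113267885635086e-05
```

View pics/w8.png

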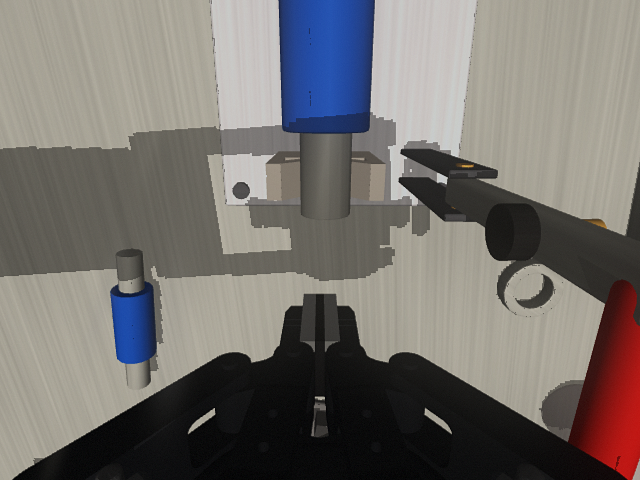

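```bash
python3 - <<'E'
from st import *
c=get_calibration('wrist');im,d=get_image('wrist');W=cloud(d,c)
X=np.array([np.cos(a),np.sin(a)]);Y=np.array([-np.sin(a),np.cos(a)])
def cr(p): return np.array([(p[:2]-O)@X,(p[:2]-O)@Y,p[2]])*1e3
for u,v in [(495,232),(513,232),(480,210),(600,250),(620,300),(600,400),(580,430),(630,440),(325,212),(320,300),(320,312)]: print((u,v),cr(W[v,u]))
E
```

```text
(495, 232) [ 52.755  -70.3269 167.6108]
(513, 232) [ 52.966  -67.099  177.8488]
(480, 210) [ 60.4388 -70.7217 137.1973]
(600, 250) [ 61.6733 -64.3551 200.4828]
(620, 300) [ 61.5384 -72.5931 209.5162]
(600, 400) [ 61.8918 -97.7292 211.2883]
(580, 430) [  61.8742 -109.7287  208.2415]
(630, 440) [  67.1681 -104.8602  215.8877]
(325, 212) [ -0.3862 -83.9638  89.2568]
(320, 300) [  -3.2658 -104.5731  148.8374]
(320, 312) [  -3.3081 -104.7619  157.9715]
```

Emit:
{"api": "carry_out", "payload": {"increments": [[[0,0,0],[0.08,0,-1],0],[[0,0,0],[0,0,-1],0],[[0,0,0],[0,0,-1],0],[[0,0,0],[0,0,-0.6],0],[[0,0,0],[0,0,0],0]]}}

```text
t: 15.1
tool_pos: [0.5058, 0.0717, 0.2395]
tool_rot: [0.057, 1.564, -0.05]
contact_force: [-1.0, 0.5, -0.4]
opening: -0.0001
```

```bash
python3 st.py;python3 - <<'E'
from h import *
im,d=get_image('wrist');cv2.imwrite('pics/w9.png',im)
E
```

```text
t 15.1 tcp [0.5058 0.0717 0.2395] cradle [  -0.844  -110.2666   81.4786] toolx [ 0.0063  0.0039 -1.    ] yaw err 0.0077036763801165 F cradle [-1.078   0.461  -0.3896] op -0.0001103901413601959
```

View pics/w9.png

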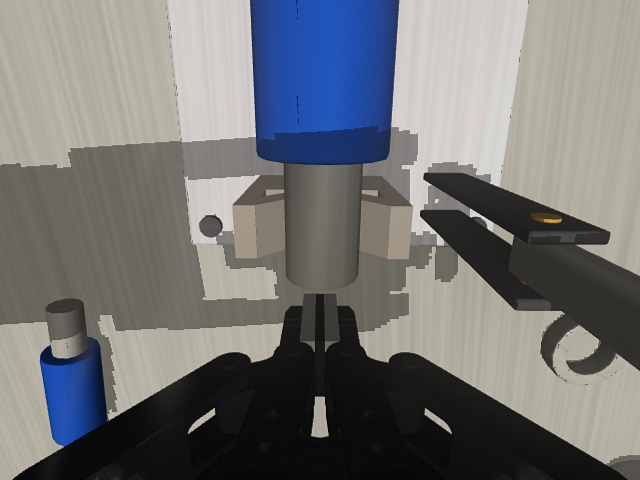

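Emit:
{"api": "carry_out", "payload": {"increments": [[[-0.04,0.06,-0.08],[0.01,0.15,0],0],[[0,0,0],[0.01,0.15,0],0],[[0,0,0],[0.01,0.1,0],0]]}}

```text
t: 15.45
tool_pos: [0.508, 0.0807, 0.2432]
tool_rot: [0.06, 1.564, -0.06]
contact_force: [0.8, 0.3, 1.1]
opening: 0.0
```

Emit:
{"api": "carry_out", "payload": {"increments": [[[0,0,0],[0,0.08,0],0],[[0,0,0],[0,0.06,0],0]]}}

```text
t: 15.65
tool_pos: [0.5084, 0.0835, 0.2442]
tool_rot: [0.058, 1.563, -0.061]
contact_force: [-0.6, -4.4, -2.4]
opening: -0.0001
```

```bash
python3 st.py
```

```text
t 15.65 tcp [0.5084 0.0835 0.2442] cradle [  1.0607 -99.2597  86.2412] toolx [ 0.0074 -0.0024 -1.    ] yaw err 8.732427512038454e-05 F cradle [-0.2637 -4.4691 -2.4351] op -0.0001316661021950219
```

Emit:
{"api": "carry_out", "payload": {"increments": [[[0,0,0],[0,0.06,-0.02],0],[[0,0,0],[0,0.06,-0.02],0]]}}

```text
t: 15.85
tool_pos: [0.5085, 0.0847, 0.2442]
tool_rot: [0.052, 1.563, -0.065]
contact_force: [-1.6, -6.5, 4.1]
opening: 0.0001
```

Emit:
{"api": "carry_out", "payload": {"increments": [[[0,0,0],[0,0.06,-0.02],0],[[0,0,0],[0,0.06,-0.02],0]]}}

```text
t: 16.05
tool_pos: [0.5087, 0.0856, 0.2442]
tool_rot: [0.048, 1.563, -0.069]
contact_force: [-2.2, -6.0, 1.8]
opening: 0.0001
```

```bash
python3 st.py
```

```text
t 16.05 tcp [0.5087 0.0856 0.2442] cradle [  1.1509 -99.0152  86.2514] toolx [ 0.0061 -0.0139 -0.9999] yaw err 0.0008369525996184818 F cradle [-1.7279 -6.1769  1.7947] op 6.59059541117512e-05
```

Emit:
{"api": "carry_out", "payload": {"increments": [[[0.04,0.02,0],[0,0.06,0],0],[[0.04,0.02,0],[0,0.06,0],0]]}}

```text
t: 16.25
tool_pos: [0.509, 0.0865, 0.2444]
tool_rot: [0.05, 1.567, -0.067]
contact_force: [0.6, -4.9, -0.9]
opening: -0.0001
```

Emit:
{"api": "carry_out", "payload": {"increments": [[[0.04,0.02,0],[0,0.06,0],0],[[0.04,0.02,0],[0,0.06,0],0]]}}

```text
t: 16.45
tool_pos: [0.5093, 0.0873, 0.2446]
tool_rot: [0.053, 1.569, -0.065]
contact_force: [1.5, -4.9, -1.6]
opening: 0.0
```

```bash
python3 st.py
```

```text
t 16.45 tcp [0.5093 0.0873 0.2446] cradle [  0.6894 -96.3318  86.5655] toolx [ 0.0004 -0.008  -1.    ] yaw err 0.00032008957934594184 F cradle [ 1.8837 -4.7824 -1.6313] op 2.723789156102512e-05
```

Emit:
{"api": "carry_out", "payload": {"increments": [[[0.03,0,0],[0,0.06,-0.02],0],[[0.03,0,0],[0,0.06,-0.02],0]]}}

```text
t: 16.65
tool_pos: [0.5097, 0.0881, 0.2442]
tool_rot: [0.053, 1.569, -0.065]
contact_force: [-2.0, -7.6, 2.8]
opening: 0.0001
```

Emit:
{"api": "carry_out", "payload": {"increments": [[[0.03,0,0],[0,0.06,-0.02],0],[[0.03,0,0],[0,0.06,-0.02],0]]}}

```text
t: 16.85
tool_pos: [0.5099, 0.0883, 0.2442]
tool_rot: [0.052, 1.57, -0.067]
contact_force: [-1.7, -7.2, 2.1]
opening: 0.0
```

```bash
python3 st.py
```

```text
t 16.85 tcp [0.5099 0.0883 0.2442] cradle [  1.119  -95.5722  86.2288] toolx [-0.0002 -0.0095 -1.    ] yaw err 0.0004665838294820729 F cradle [-1.1081 -7.3382  2.1432] op 2.7497946355274457e-05
```

Emit:
{"api": "carry_out", "payload": {"increments": [[[0.05,0,0],[0,0.09,0],0],[[0.05,0,0],[0,0.09,0],0]]}}

```text
t: 17.05
tool_pos: [0.51, 0.0895, 0.2443]
tool_rot: [0.052, 1.57, -0.065]
contact_force: [-0.1, -11.3, -0.3]
opening: 0.0001
```

```bash
python3 st.py
```

```text
t 17.05 tcp [0.51   0.0895 0.2443] cradle [  1.0375 -94.1609  86.2648] toolx [-0.0006 -0.0082 -1.    ] yaw err 0.0007534112727732994 F cradle [  0.7269 -11.3254  -0.3483] op 0.0001366345539397209
```

Emit:
{"api": "carry_out", "payload": {"increments": [[[0.04,0,0],[0,0.09,0],0],[[0.04,0,0],[0,0.09,0],0]]}}

```text
t: 17.25
tool_pos: [0.5102, 0.09, 0.2443]
tool_rot: [0.05, 1.571, -0.068]
contact_force: [-1.0, -9.6, 0.1]
opening: -0.0
```

```bash
python3 st.py
```

```text
t 17.25 tcp [0.5102 0.09   0.2443] cradle [  1.0595 -94.1472  86.2678] toolx [-0.0014 -0.0113 -0.9999] yaw err 0.001033184939032053 F cradle [-0.2755 -9.6219  0.1082] op -1.8060241058880407e-05
```

Emit:
{"api": "carry_out", "payload": {"increments": [[[0.06,0,0],[0,0.13,0],0],[[0.06,0,0],[0,0.13,0],0]]}}

```text
t: 17.45
tool_pos: [0.5104, 0.0911, 0.2443]
tool_rot: [0.046, 1.572, -0.07]
contact_force: [-1.3, -15.6, 0.8]
opening: -0.0
```

```bash
python3 st.py;python3 - <<'E'
from h import *
im,d=get_image('top');cv2.imwrite('pics/t10.png',cv2.resize(im[190:270,150:290],None,fx=5.5,fy=5.5,interpolation=cv2.INTER_CUBIC))
E
```

```text
t 17.45 tcp [0.5104 0.0911 0.2443] cradle [  1.0592 -93.6964  86.3068] toolx [-0.0025 -0.015  -0.9999] yaw err 0.0020055249740954656 F cradle [ -0.1063 -15.6196   0.8216] op -3.3262302850838318e-06
```

View pics/t10.png

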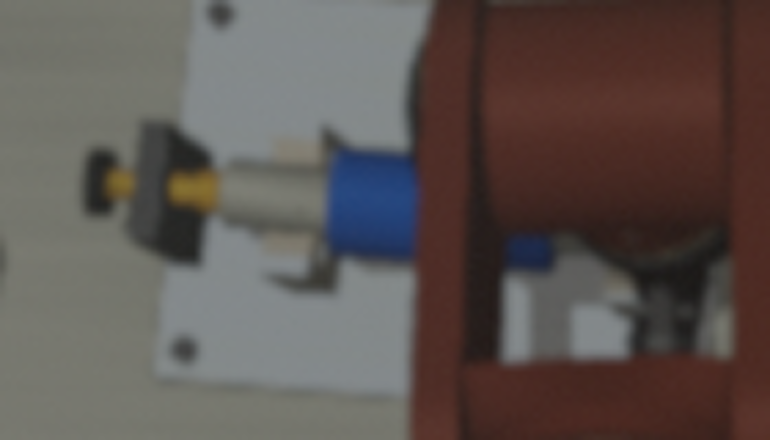

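Felt the stop: the push force rose from about 5 N sliding to 15.6 N with no further travel. In the top view the journal end meets the brass tip at crop (217,190). Now I'll back off and go to the clamp handle.

Emit:
{"api": "carry_out", "payload": {"increments": [[[0,0,0],[0,-0.2,0],0],[[0.1,0,0],[-0.03,-0.5,0],0],[[0.05,0,0],[0,-0.2,0.6],0],[[0,0,0],[0,0,1],0],[[0,0,0],[0,0,1],0],[[0,0,0],[0,0,1],0],[[0,0,0],[0,0,1],0],[[0,0,0],[0,0,1],0]]}}

```text
t: 18.3
tool_pos: [0.5081, 0.0709, 0.3615]
tool_rot: [0.066, 1.576, -0.054]
contact_force: [-0.0, -0.7, -0.1]
opening: -0.0002
```

Emit:
{"api": "carry_out", "payload": {"increments": [[[0,0,0],[0,0,1],0.2],[[0,0,0],[0,0,1],0.6],[[0,0,0],[0,0,1],0.7],[[0,0,0],[0,0,0.5],0.7],[[0,0,0],[0,0,0],0.7]]}}

```text
t: 18.8
tool_pos: [0.5075, 0.0707, 0.4438]
tool_rot: [0.069, 1.564, -0.049]
contact_force: [-0.5, -0.8, -0.7]
opening: 0.0601
```

```bash
python3 st.py;python3 - <<'E'
from st import *
c=get_calibration('wrist');im,d=get_image('wrist');W=cloud(d,c);cv2.imwrite('pics/w11.png',im)
hsv=cv2.cvtColor(im,cv2.COLOR_BGR2HSV);m=(cv2.inRange(hsv,(0,150,60),(8,255,255))|cv2.inRange(hsv,(172,150,60),(180,255,255)))>0
X=np.array([np.cos(a),np.sin(a)]);Y=np.array([-np.sin(a),np.cos(a)])
p=W[m&(d>0)&(W[...,2]>.15)];q=np.stack([(p[:,:2]-O)@X,(p[:,:2]-O)@Y,p[:,2]],1)*1e3;print(len(q),np.percentile(q,[2,50,98],axis=0))
E
```

```text
t 18.8 tcp [0.5075 0.0707 0.4438] cradle [   0.8896 -109.801   285.8079] toolx [ 0.0069  0.0125 -0.9999] yaw err 0.00011067337121763166 F cradle [-0.456  -0.8668 -0.7444] op 0.0600876073681255
2188 [[  61.6547 -130.7432  210.1018]
 [  66.4959 -101.7332  214.76  ]
 [  73.7548  -75.798   216.6911]]
```

View pics/w11.png

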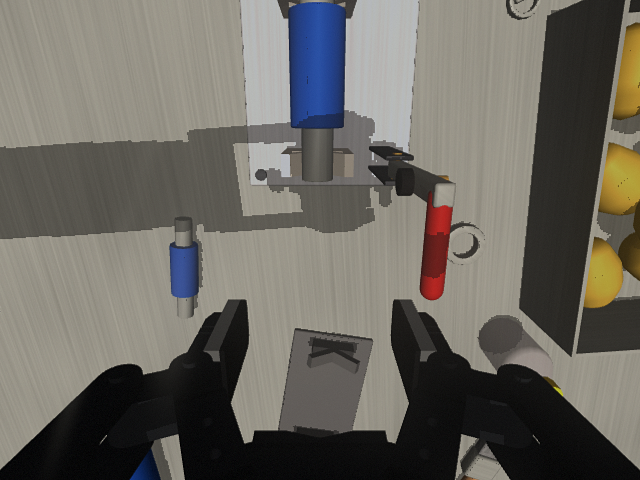

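Emit:
{"api": "carry_out", "payload": {"increments": [[[-0.06,0.04,0],[0.6,0,0],0.7],[[-0.06,0.03,0],[1,0,0],0.7],[[0,0,0],[1,-0.05,0],0.7],[[0,0,0],[0.7,0,0],0.7],[[0,0,0],[0.1,0,0],0.7]]}}

```text
t: 19.35
tool_pos: [0.579, 0.0695, 0.4357]
tool_rot: [0.059, 1.581, -0.06]
contact_force: [-0.1, -0.4, 0.5]
opening: 0.0602
```

```bash
python3 st.py
```

```text
t 19.35 tcp [0.579  0.0695 0.4357] cradle [  69.6071 -107.7297  277.6695] toolx [-0.0111 -0.0002 -0.9999] yaw err 0.0001630821979151792 F cradle [-0.0984 -0.4586  0.4793] op 0.06020446181311372
```

Emit:
{"api": "carry_out", "payload": {"increments": [[[0,-0.1,0],[-0.18,0,-0.8],0.7],[[0,0,0],[0,0,-1],0.7],[[0,0,0],[0,0,-1],0.7],[[0,0,0],[0,0,-0.5],0.7],[[0,0,0],[0,0,0],0.7]]}}

```text
t: 19.85
tool_pos: [0.5752, 0.0696, 0.3619]
tool_rot: [0.059, 1.58, -0.06]
contact_force: [0.4, -0.5, -0.1]
opening: 0.0597
```

```bash
python3 st.py;python3 - <<'E'
from st import *
im,d=get_image('wrist');cv2.imwrite('pics/w12.png',im)
E
```

```text
t 19.85 tcp [0.5752 0.0696 0.3619] cradle [  66.017  -107.9903  203.8874] toolx [-0.0099 -0.0003 -1.    ] yaw err 0.00036691032774539833 F cradle [ 0.4353 -0.4891 -0.0875] op 0.05966548530962953
```

View pics/w12.png

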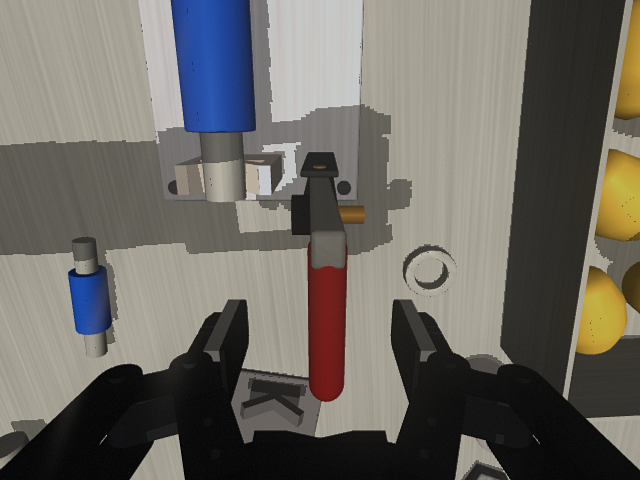

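Emit:
{"api": "carry_out", "payload": {"increments": [[[0,-0.1,0],[0.0,0,0],0.4],[[0,0,0],[0,0,0],0.22],[[0,0,0],[0,0,0],0.1],[[0,0,0],[0,0,0],0.1],[[0,0,0],[0,0,0],0.1]], "squeeze": 20}}

```text
t: 20.4
tool_pos: [0.5759, 0.0696, 0.3657]
tool_rot: [0.059, 1.563, -0.059]
contact_force: [0.5, 0.1, -2.0]
opening: 0.0135
```

```bash
python3 st.py
```

```text
t 20.4 tcp [0.5759 0.0696 0.3657] cradle [  69.3043 -107.6692  207.6917] toolx [ 0.0065 -0.0003 -1.    ] yaw err 0.00046829594400822627 F cradle [ 0.4809  0.179  -2.004 ] op 0.013455872857093015
```

Emit:
{"api": "carry_out", "payload": {"increments": [[[0,0,0],[-0.4,0.03,0],0.1],[[0,0,0],[-0.6,0.045,-0.06],0.1],[[0,0,0],[-0.6,0.045,-0.12],0.1]]}}

```text
t: 20.7
tool_pos: [0.5444, 0.0719, 0.3644]
tool_rot: [0.06, 1.553, -0.059]
contact_force: [4.3, 0.1, -3.4]
opening: 0.0132
```

```bash
cat >> st.py <<'E'
def arc(dth=.12,n=6):
    o=get_obs();M=R.from_rotvec(o['tool_rot']).as_matrix();g=o['tool_pos']+.158*M[:,0]
    d=g[:2]-O;X=np.array([np.cos(a),np.sin(a)])
    x=d@X*1e3-65;z=g[2]*1e3-103;th=np.arctan2(z,-x);print('th',th,'r',np.hypot(x,z))
    p=np.array([x,z])
    for i in range(n):
        t=th-dth*(i+1);q=np.array([-105*np.cos(t),105*np.sin(t)]);dd=(q-p)/20;p=q
        print('%.2f  %.2f %.2f %.2f'%(t,dd[0]*X[0],dd[0]*X[1],dd[1]))
E
python3 -c "
from st import *
st();arc()"
```

```text
t 20.7 tcp [0.5444 0.0719 0.3644] cradle [  39.3456 -107.6615  206.4132] toolx [ 0.0172 -0.0004 -0.9999] yaw err -5.1619277247602624e-05 F cradle [ 4.2697  0.3967 -3.3998] op 0.013182681693382867
th 1.3276290667471582 r 106.54777722537368
1.21  -0.58 0.04 -0.26
1.09  -0.57 0.04 -0.26
0.97  -0.54 0.04 -0.33
0.85  -0.49 0.04 -0.39
0.73  -0.44 0.03 -0.44
0.61  -0.39 0.03 -0.49
```

Emit:
{"api": "carry_out", "payload": {"increments": [[[0,0.05,0],[-0.58,0.04,-0.24],0.1],[[0,0.05,0],[-0.57,0.04,-0.26],0.1],[[0,0.05,0],[-0.54,0.04,-0.33],0.1]]}}

```text
t: 21.0
tool_pos: [0.5082, 0.0747, 0.3498]
tool_rot: [0.06, 1.558, -0.059]
contact_force: [8.8, 0.7, -6.3]
opening: 0.0132
```

```bash
python3 -c "
from st import *
st();arc()"
```

```text
t 21.0 tcp [0.5082 0.0747 0.3498] cradle [   2.2404 -107.6428  191.8099] toolx [ 0.0122  0.     -0.9999] yaw err 0.00014431038425878617 F cradle [ 8.7203  1.3382 -6.3256] op 0.01319665247460309
th 0.9556056113607052 r 108.7472429483169
0.84  -0.38 0.03 -0.55
0.72  -0.44 0.03 -0.45
0.60  -0.38 0.03 -0.50
0.48  -0.32 0.02 -0.54
0.36  -0.25 0.02 -0.58
0.24  -0.18 0.01 -0.60
```

Emit:
{"api": "carry_out", "payload": {"increments": [[[0,0.05,0],[-0.36,0.03,-0.55],0.1],[[0,0.05,0],[-0.42,0.03,-0.47],0.1]]}}

```text
t: 21.2
tool_pos: [0.4902, 0.0762, 0.331]
tool_rot: [0.059, 1.567, -0.059]
contact_force: [11.7, 0.4, -7.3]
opening: 0.0131
```

```bash
python3 -c "
from st import *
st();arc()"
```

```text
t 21.2 tcp [0.4902 0.0762 0.331 ] cradle [ -17.2417 -107.644   172.9797] toolx [ 0.0027 -0.0001 -1.    ] yaw err 0.0005258633112094208 F cradle [11.672   1.2413 -7.3245] op 0.013086230982073718
th 0.7050184285047814 r 107.98544863841325
0.59  -0.26 0.02 -0.60
0.47  -0.31 0.02 -0.54
0.35  -0.25 0.02 -0.58
0.23  -0.18 0.01 -0.60
0.11  -0.10 0.01 -0.62
-0.01  -0.03 0.00 -0.63
```

Emit:
{"api": "carry_out", "payload": {"increments": [[[0,0.03,0],[-0.2,0.015,-0.64],0.1],[[0,0.03,0],[-0.26,0.02,-0.58],0.1]]}}

```text
t: 21.4
tool_pos: [0.4781, 0.0772, 0.3069]
tool_rot: [0.058, 1.579, -0.059]
contact_force: [7.5, 0.1, -0.4]
opening: 0.0131
```

```bash
python3 -c "
from st import *
st();arc(.1)"
```

```text
t 21.4 tcp [0.4781 0.0772 0.3069] cradle [ -31.2607 -107.6481  148.9147] toolx [-0.009  -0.0001 -1.    ] yaw err 0.0010947222591034672 F cradle [ 7.5002  0.6976 -0.3829] op 0.013140023323518338
th 0.4450653533515562 r 106.65027482967726
0.35  -0.13 0.01 -0.52
0.25  -0.15 0.01 -0.50
0.15  -0.10 0.01 -0.51
0.05  -0.05 0.00 -0.52
-0.05  0.00 -0.00 -0.52
-0.15  0.05 -0.00 -0.52
```

Emit:
{"api": "carry_out", "payload": {"increments": [[[0,-0.02,0],[-0.1,0.01,-0.52],0.1],[[0,-0.02,0],[-0.12,0.01,-0.5],0.1],[[0,-0.02,0],[-0.07,0.01,-0.5],0.1]]}}

```text
t: 21.7
tool_pos: [0.4697, 0.078, 0.2741]
tool_rot: [0.058, 1.578, -0.059]
contact_force: [0.5, 0.3, 3.4]
opening: 0.0131
```

```bash
python3 -c "
from st import *
st();arc(.05)"
```

```text
t 21.7 tcp [0.4697 0.078  0.2741] cradle [ -39.5006 -107.641   116.0935] toolx [-0.0078 -0.0008 -1.    ] yaw err 0.0014698004699521677 F cradle [0.5244 0.3031 3.3557] op 0.013130393920451377
th 0.12464633864311304 r 105.3176666894496
0.07  -0.01 0.00 -0.26
0.02  -0.01 0.00 -0.26
-0.03  0.00 -0.00 -0.26
-0.08  0.01 -0.00 -0.26
-0.13  0.03 -0.00 -0.26
-0.18  0.04 -0.00 -0.26
```

Emit:
{"api": "carry_out", "payload": {"increments": [[[0,-0.03,0],[0,0,-0.3],0.1],[[0,-0.03,0],[0,0,-0.15],0.1]]}}

```text
t: 21.9
tool_pos: [0.4688, 0.078, 0.2625]
tool_rot: [0.058, 1.576, -0.059]
contact_force: [-0.4, -0.4, 2.8]
opening: 0.0129
```

Emit:
{"api": "carry_out", "payload": {"increments": [[[0,0,0],[0,0,-0.1],0.1],[[0,0,0],[0,0,-0.08],0.1]]}}

```text
t: 22.1
tool_pos: [0.469, 0.078, 0.2591]
tool_rot: [0.058, 1.577, -0.059]
contact_force: [-4.5, -0.4, 8.7]
opening: 0.0129
```

```bash
python3 -c "
from st import *
st();arc(.05)"
```

```text
t 22.1 tcp [0.469  0.078  0.2591] cradle [ -40.0696 -107.6602  101.0871] toolx [-0.0072 -0.0006 -1.    ] yaw err 0.0013388639483261772 F cradle [-4.47   -0.7832  8.7054] op 0.01294411108734104
th -0.018204412590597414 r 105.08698693502471
-0.07  0.02 -0.00 -0.26
-0.12  0.02 -0.00 -0.26
-0.17  0.04 -0.00 -0.26
-0.22  0.05 -0.00 -0.26
-0.27  0.06 -0.00 -0.25
-0.32  0.08 -0.01 -0.25
```

Emit:
{"api": "carry_out", "payload": {"increments": [[[0,0,0],[0.02,0,-0.08],0.1],[[0,0,0],[0.02,0,-0.08],0.1]]}}

```text
t: 22.3
tool_pos: [0.4699, 0.078, 0.2578]
tool_rot: [0.057, 1.582, -0.059]
contact_force: [-8.8, -1.0, 13.5]
opening: 0.0131
```

```bash
python3 -c "
from st import *
st();arc(.05,1)"
```

```text
t 22.3 tcp [0.4699 0.078  0.2578] cradle [ -40.0265 -107.6848   99.8208] toolx [-0.0124 -0.001  -0.9999] yaw err 0.0015743362821439982 F cradle [-8.7054 -1.6841 13.5321] op 0.013066823491490166
th -0.030260927121760157 r 105.07464773974795
-0.08  0.02 -0.00 -0.26
```

Emit:
{"api": "carry_out", "payload": {"increments": [[[0,0,0],[0,0,0],0.2],[[0,0,0],[0,0,0],0.35],[[0,0,0],[0,0,0],0.45],[[0,0,0],[0,0,0],0.45]]}}

```text
t: 22.7
tool_pos: [0.4702, 0.078, 0.2571]
tool_rot: [0.057, 1.582, -0.059]
contact_force: [0.7, -0.3, 0.4]
opening: 0.0382
```

```bash
python3 st.py;python3 - <<'E'
from st import *
im,d=get_image('wrist');cv2.imwrite('pics/w13.png',im)
E
```

```text
t 22.7 tcp [0.4702 0.078  0.2571] cradle [ -39.7706 -107.636    99.0925] toolx [-0.0124 -0.0007 -0.9999] yaw err 0.001513999871267338 F cradle [ 0.7712 -0.2912  0.3816] op 0.03820776208485394
```

View pics/w13.png

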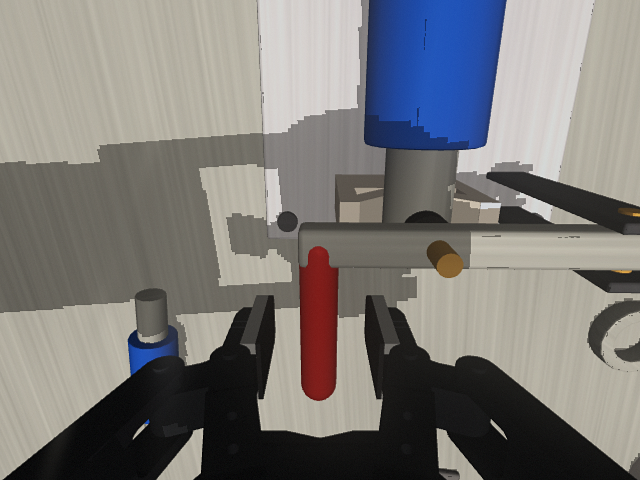

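Emit:
{"api": "carry_out", "payload": {"increments": [[[0,0,0],[0,0,0.5],0.45],[[0,0,0],[0,0,1],0.45],[[0,0,0],[0,0,1],0.45],[[0,0,0],[0,0,1],0.45],[[0,0,0],[0,0,1],0.45],[[0,0,0],[-0.5,0,1],0.45],[[0,0,0],[-0.5,0,0.5],0.45],[[0,0,0],[0,0,0],0.45]]}}

```text
t: 23.55
tool_pos: [0.4485, 0.0779, 0.3856]
tool_rot: [0.058, 1.581, -0.059]
contact_force: [-0.6, -1.0, 0.1]
opening: 0.0387
```

Emit:
{"api": "carry_out", "payload": {"increments": [[[0,0,0],[-0.5,-1,0.5],0.45],[[0,0,0],[-0.5,-1,0.5],0.45],[[0,0,0],[0,-1,0],0.45],[[0,0,0],[0,-1,0],0.45],[[0,0,0],[0,-1,0],0.45],[[0,0,0],[0,-1,0],0.45],[[0,0,0],[0,-0.5,0],0.45],[[0,0,0],[0,0,0],0.45]]}}

```text
t: 24.35
tool_pos: [0.428, -0.0564, 0.4052]
tool_rot: [0.056, 1.58, -0.057]
contact_force: [0.1, -0.3, 0.1]
opening: 0.0384
```

```bash
python3 st.py;python3 - <<'E'
from st import *
c=get_calibration('wrist');im,d=get_image('wrist');W=cloud(d,c);cv2.imwrite('pics/w14.png',im)
hsv=cv2.cvtColor(im,cv2.COLOR_BGR2HSV);m=(cv2.inRange(hsv,(0,150,60),(8,255,255))|cv2.inRange(hsv,(172,150,60),(180,255,255)))>0
X=np.array([np.cos(a),np.sin(a)]);Y=np.array([-np.sin(a),np.cos(a)])
q=np.stack([(W[...,:2]-O)@X,(W[...,:2]-O)@Y,W[...,2]],-1)*1e3
s=q[m&(d>0)&(W[...,2]>.05)];print(len(s),np.percentile(s,[2,50,98],axis=0))
im,d=get_image('top');cv2.imwrite('pics/t14.png',cv2.resize(im[190:270,150:300],None,fx=5,fy=5,interpolation=cv2.INTER_CUBIC))
im,d=get_image('scene');cv2.imwrite('pics/s14.png',cv2.resize(im[150:280,330:460],None,fx=4.5,fy=4.5,interpolation=cv2.INTER_CUBIC))
E
```

```text
t 24.35 tcp [ 0.428  -0.0564  0.4052] cradle [ -71.188  -244.7671  247.2051] toolx [-0.0097 -0.0002 -1.    ] yaw err 0.003392876636384781 F cradle [ 0.1081 -0.2814  0.0921] op 0.038404731002944045
1344 [[ -46.9504 -133.6621  104.8972]
 [ -41.1114 -115.3347  109.0385]
 [ -34.4526  -98.5753  111.324 ]]
```

View pics/t14.png

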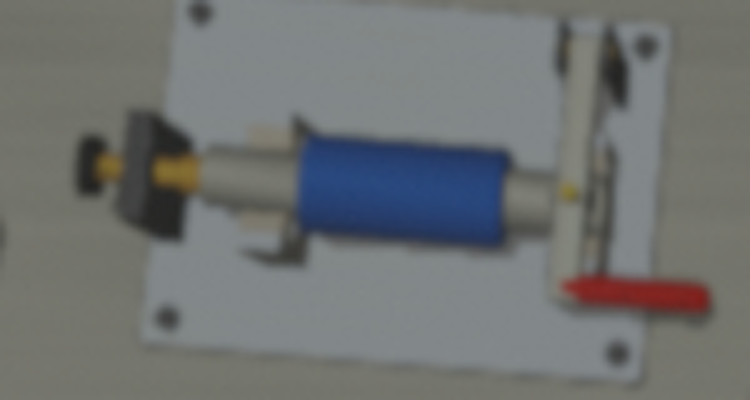

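View pics/s14.png

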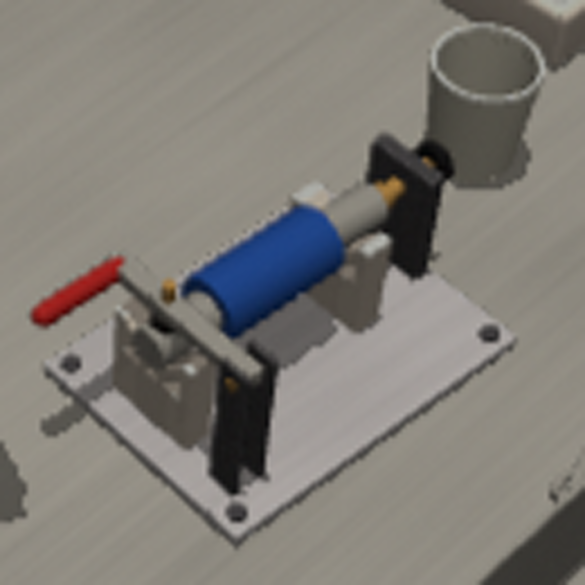

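View pics/w14.png

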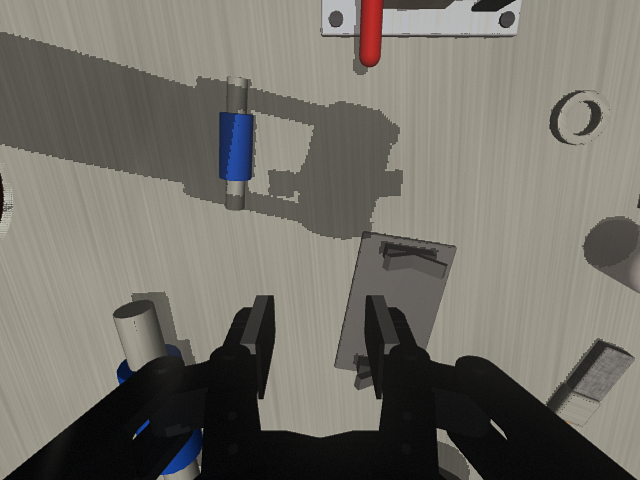

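The roller is seated against the brass tip at top crop (197,175), and the clamp lies over the journal with its handle at (640,295). The grip opened rather abruptly, so I'll check how snug it is: one light press from above with closed fingers, then a slow retreat.

Emit:
{"api": "carry_out", "payload": {"increments": [[[0,-0.1,0],[0.3,1,0],0],[[0,0,0],[0.3,1,0],0],[[0,0,0],[0.3,1,0],0],[[0,0,0],[0.3,1,0],0],[[0,0,0],[0.3,1,-0.5],0],[[0,0,0],[0.3,1,-0.8],0],[[0,0,0],[0.1,0.7,-0.8],0],[[0,0,0],[0,0,-0.8],0]]}}

```text
t: 25.3
tool_pos: [0.4669, 0.091, 0.3491]
tool_rot: [0.05, 1.561, -0.046]
contact_force: [0.3, -0.3, 0.1]
opening: -0.0004
```

Emit:
{"api": "carry_out", "payload": {"increments": [[[0,0,0],[0,0,-0.5],0],[[0,0,0],[0,0,0],0]]}}

```text
t: 25.5
tool_pos: [0.4658, 0.0931, 0.336]
tool_rot: [0.047, 1.566, -0.043]
contact_force: [1.6, 0.2, -0.9]
opening: -0.0
```

```bash
python3 st.py;python3 - <<'E'
from st import *
im,d=get_image('wrist');cv2.imwrite('pics/w15.png',im)
E
```

```text
t 25.5 tcp [0.4658 0.0931 0.336 ] cradle [-42.7477 -92.2516 177.9746] toolx [ 0.0039  0.0025 -1.    ] yaw err 0.01858132231844535 F cradle [ 1.6158  0.3054 -0.9446] op -3.217950514332561e-05
```

View pics/w15.png

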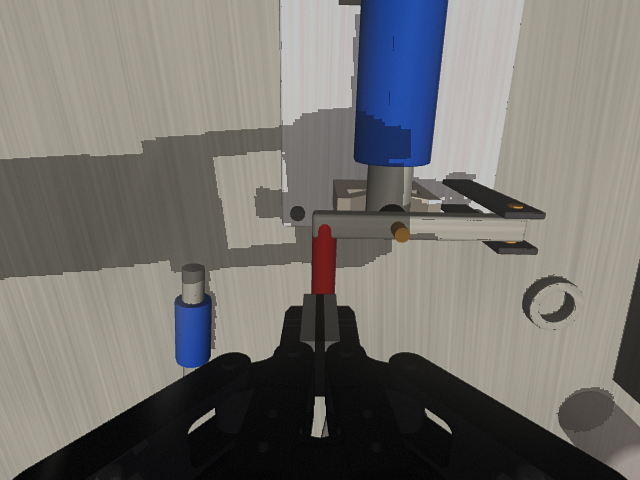

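Emit:
{"api": "carry_out", "payload": {"increments": [[[-0.03,0.04,-0.19],[0.03,-0.75,0],0],[[0,0,0],[0,0,-0.6],0],[[0,0,0],[0,0,-0.8],0],[[0,0,0],[0,0,-0.6],0],[[0,0,0],[0,0,0],0]]}}

```text
t: 26.05
tool_pos: [0.4675, 0.0778, 0.2982]
tool_rot: [0.062, 1.562, -0.06]
contact_force: [-0.8, -0.2, 0.0]
opening: -0.0004
```

```bash
python3 st.py
```

```text
t 26.05 tcp [0.4675 0.0778 0.2982] cradle [ -39.2121 -107.4852  140.2199] toolx [ 0.0083  0.001  -1.    ] yaw err -0.0021137033355579232 F cradle [-0.7675 -0.3071  0.0415] op -0.00035910951590821126
```

Tips are at z ≈ 125 and the handle top is at about 110, so I'll approach slowly.

Emit:
{"api": "carry_out", "payload": {"increments": [[[0,0.05,0],[0,0,-0.3],0],[[0,0,0],[0,0,-0.2],0],[[0,0,0],[0,0,-0.1],0]]}}

```text
t: 26.35
tool_pos: [0.4679, 0.0781, 0.2863]
tool_rot: [0.062, 1.565, -0.06]
contact_force: [0.0, 0.1, 0.2]
opening: 0.0003
```

Emit:
{"api": "carry_out", "payload": {"increments": [[[0,0,0],[0,0,-0.07],0],[[0,0,0],[0,0,-0.07],0]]}}

```text
t: 26.55
tool_pos: [0.4681, 0.0782, 0.2836]
tool_rot: [0.062, 1.565, -0.059]
contact_force: [0.3, -1.1, -0.0]
opening: -0.0
```

Emit:
{"api": "carry_out", "payload": {"increments": [[[0,0,0],[0,0,-0.07],0],[[0,0,0],[0,0,-0.07],0]]}}

```text
t: 26.75
tool_pos: [0.4682, 0.0783, 0.2817]
tool_rot: [0.062, 1.565, -0.059]
contact_force: [-3.4, -1.0, 7.1]
opening: 0.0004
```

Emit:
{"api": "carry_out", "payload": {"increments": [[[0,0,0],[0.01,0,-0.07],0],[[0,0,0],[0.01,0,-0.07],0]]}}

```text
t: 26.95
tool_pos: [0.4687, 0.0783, 0.2808]
tool_rot: [0.061, 1.567, -0.06]
contact_force: [-5.2, -1.8, 8.9]
opening: -0.0002
```

Emit:
{"api": "carry_out", "payload": {"increments": [[[0,0,0],[0,0,-0.03],0],[[0,0,0],[0,0,0],0],[[0,0,0],[0,0,0.02],0],[[0,0,0],[0,0,0.03],0],[[0,0,0],[0,0,0.03],0],[[0,0,0],[0,0,0.05],0],[[0,0,0],[0,0,0.05],0],[[0,0,0],[0,0,0.05],0]]}}

```text
t: 27.75
tool_pos: [0.4687, 0.0783, 0.2852]
tool_rot: [0.061, 1.566, -0.06]
contact_force: [-0.8, 0.0, 0.0]
opening: -0.0001
```

Emit:
{"api": "carry_out", "payload": {"increments": [[[0,0,0],[0,0,0.3],0],[[0,0,0],[0,0,0.8],0],[[0,0,0],[0,0,1],0],[[0,0,0],[0,0,1],0],[[0,0,0],[0,0,1],0],[[0,0,0],[-0.5,-1,1],0],[[0,0,0],[-0.5,-1,0.5],0],[[0,0,0],[-0.5,-1,0],0]]}}

```text
t: 28.55
tool_pos: [0.4374, 0.0183, 0.4044]
tool_rot: [0.057, 1.565, -0.056]
contact_force: [0.6, 0.2, 0.2]
opening: 0.0002
```

Emit:
{"api": "carry_out", "payload": {"increments": [[[0,0,0],[0,-1,0],0],[[0,0,0],[0,-1,0],0],[[0,0,0],[0,-1,0],0],[[0,0,0],[0,-0.4,0],0],[[0,0,0],[0,0,0],0]]}}

```text
t: 29.05
tool_pos: [0.436, -0.0535, 0.4086]
tool_rot: [0.058, 1.558, -0.059]
contact_force: [-0.5, -0.6, -0.3]
opening: 0.0
```

```bash
python3 st.py;python3 - <<'E'
from st import *
im,d=get_image('top');cv2.imwrite('pics/t16.png',cv2.resize(im[190:270,150:300],None,fx=5,fy=5,interpolation=cv2.INTER_CUBIC))
im,d=get_image('scene');cv2.imwrite('pics/s16.png',im)
E
```

```text
t 29.05 tcp [ 0.436  -0.0535  0.4086] cradle [ -60.0988 -241.0412  250.6113] toolx [ 0.0117 -0.0009 -0.9999] yaw err 0.0007832114239244709 F cradle [-0.4696 -0.6135 -0.328 ] op 2.8795441753157473e-05
```

View pics/t16.png

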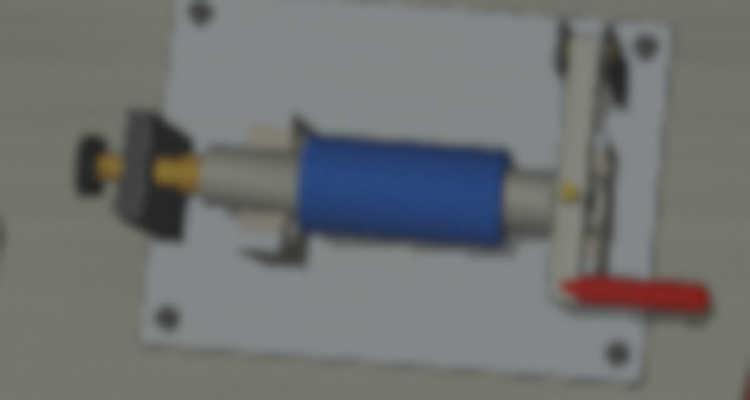

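View pics/s16.png

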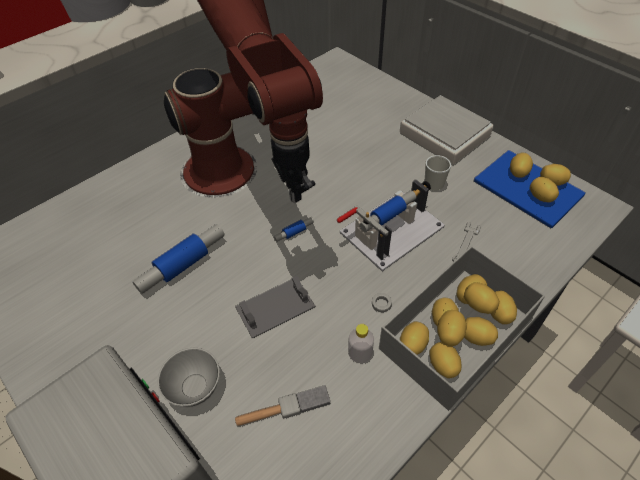

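The roller is in the cradle against the brass tip, top crop (198,175). The clamp is shut with its handle at (640,295), the arm is clear, and the bystanders are where they were. I'm handing in.

```bash
python3 -c "
from station import *
print(finish_job())"
```

```text
the job is handed in; nothing more can be done
None
```

The roller is seated in both V saddles with its end against the brass stop, the clamp is shut on its steel end, and the arm is clear. I handed the job in at about 29 s of the 72 s.

- **Roller:** I took the middle-sized blue roller off the rest and lowered it into the saddles about 4 mm short of the stop. I then let go so it could centre itself.
- **Stop:** I pushed the open end with closed fingers. It slid at about 5 N until the force rose to 15.6 N with almost no further travel.
- **Clamp:** I swung it over by the handle and pressed it down with about 13.5 N. I then let go, pressed once more from above with about 9 N, and backed off slowly.

**Last checks:** The pictures show the roller's end touching the brass tip and the clamp closed over the journal. The bystanders have not moved, and the wrist force with the arm clear is about zero. The highest contact I saw was about 19 N vertically, with 10 N sideways (about 22 N together), for a moment while seating the roller.

**Not fully certain:**
- Camera depth put the handle within about 2 mm of its shut height. That is too coarse to confirm the small pad squeeze left after release, though the touch at about 110 mm agrees with it.
- The cradle's base plate is about 2 cm off-centre from the saddles, so I worked from the saddles and the stop bracket instead.

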